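# Zero the setting fixture, feed five clicks, block it with the right spacer

### The arm

A 6-joint arm with a two-finger parallel gripper is mounted at the origin on the work surface. World frame = base frame: x ahead of the robot, y to its left, z up, the work surface at z = 0. Lengths are in mm, angles in degrees, forces in N, time in s.
With the tool pointing down it reaches from about 350 to 850 mm from the base axis. Payload 8.1 kg.
Tool frame: the origin (TCP) lies on the centre line of the jaws, within the pads' length; the fingertips stand r.tip_extent ahead of it and the grasp point (between the pads) lies 8 mm behind it (r.tip_extent is the distance from the TCP to the fingertips, in mm); z points along the fingers, y is the direction in which the jaws open and shut (so a half turn about z gives the same grasp; the last joint's range is limited). The gripper opens to 85 mm and grips with 20 to 120 N. Pads are 22 mm wide; open, the fingers measure 114 mm over their backs; the gripper's body (76 mm by 85 mm) begins 54 mm behind the grasp point. The pads swing forward as they close: fully open they stand 13 mm farther back than shut.
Start: joints at [-75.252, 7.471, 85.268, -0, 87.261, -4.893], TCP at [201.695, -565.088, 220.292] pointing down, gripper open.
Joint ranges: [-169.43, 169.43], [-51.17, 129.36], [1.28, 143.12], [-76.62, 256.62], [0, 156.53], [-152.29, 152.29]. Speed limits (degrees/s): [136.94, 136.94, 159.86, 180, 180, 180].

### API

Orientations are given as [roll, pitch, yaw] about the fixed x, y, z axes, in that order (R = Rz(yaw) Ry(pitch) Rx(roll)).
In Python, from bench import sense, optics, hand_in, spotter, r gives the robot as it stands.
- The arm moves only by the tool apply_moves, never from a script. Its argument "series" is a list of rows, each a list of 3 entries, a list of its own where there are three numbers: the opening, from 0 (shut) to 1 (fully open), then the shift along the world's x, y, z in m, then the turn about the world's z in rad. In form: [[grip, [x, y, z], turn], ...]. A call has 1 to 5 rows; each row is the pose to reach, as a shift and turn from the pose measured when the call began; what a row does not reach only later rows make up. A row lasts 1/8 s, in which the tool goes at most 62.5 mm and 10.7 degrees, less where a joint would pass 70% of its speed; a pose out of reach is approached as far as the arm can. A call with a gripper value outside its range is refused whole. The fingers move at their own pace and stop on an object; "grip_force" is the grip in N (left out, the last holds). Time passes only in rows, so rows that repeat a pose let the fingers close. It gives the time, the measured TCP pose, the force and the opening at its end, in the units of the state.
- sense(): the state, without advancing time (a new reading comes with each control period).
- optics.snapshot(name): name is "side" or "top"; returns a dict with "color" (420x560x3 uint8, blue, green, red), "intrinsics" (3x3 intrinsics, pixels), "distortion" ([k1, k2, p1, p2, k3] as OpenCV has them; the pictures are not rectified), "rvec" (rotation vector, rad) and "tvec" (3), from world to camera coordinates, as OpenCV has them. Camera axes: x right, y down, z forward; pixel columns grow to the right and rows downward; lengths in mm; the calibration is good to about 2 mm. A picture is of the moment at which its call begins. There is no depth.
- hand_in(): hands the job in, once; it reports no verdict.
Trained networks look in a picture, given as the dict that the camera call returned (one of the last four; its "shot" number tells which), for a name from the list of things; names that differ only in an ending like _2 or _b are one class to them, and where a whole thing is asked for, a point or a joint stands for the part that bears it (a point fixed in the world has none). Each returns a list of dicts, best first, with "p" (0 to 1); they miss things now and then, are a little off and sometimes report something else, mostly with a low value. They report only what shows in the picture. A call takes as long as a camera call. They do not tell look-alikes from the thing itself.
- spotter.search_frame(picture, query): "xyz" ([x, y, z] in mm, in the coordinates of the camera as it stood for that picture, good to about 4 mm: the middle of the surface that is visible of it).
- spotter.masks_of(picture, query): "mask" (420x560 bool, what is visible of it).
The state is a dict: "time": time; "joint_pos": joint angles; "qd": joint speeds; "joint_efforts": joint torques, N m; "tool_pos": TCP position; "tcp_rot": TCP orientation; "ft_force": force on the tool from outside, world axes, zero at the start; "wrist_torque": the same for the moment, N m; "finger_gap": finger opening in mm.
Only numpy, scipy, OpenCV 4.12 (cv2) and the standard library are available. Lean on these libraries where they do the work, as an engineer would, in place of code of your own. Each camera call takes 0.05 s, during which the arm holds its last target.

### The job

On the green setting fixture, turn the sloping black knob back (anticlockwise) until it is hard against its stop, then feed it forward (clockwise) exactly five clicks, counting by feel. Then stand the middle-sized of the three steel spacers upright on the fixture's bed in the gap between the two jaws, its length reaching from jaw to jaw, and let go; leave the other two spacers and everything else on the bench where they are.

Things in the scene. Friction and masses are not known exactly. Their poses are not given: they have to be found in the camera images.
- knob_grip (a point): Grip point on the axis of the round black fluted knob (40 mm diameter, 34 mm tall), 20 mm above the knob's lower end, 14 mm under its top, 32 mm above the sloping panel along the axis. Its axes are the fixture's. The knob's axis leans 35 degrees from vertical to the front: its outward direction is (-0.574, 0, 0.819) in these axes. Around its foot: a 50 mm disc, top 10 mm off the panel.
- knob_top (a point): Centre of the knob's top, on its axis (fixture's axes). Seen from above clockwise is forward. 24 even clicks a turn; driven, the moment about the axis rises to about 0.3 N m, fades by half a click as the dial inside jumps ahead into the next, and stays near nothing for the other half. After a reversal it first turns freely through play of about one or two clicks, moving nothing. Let go in that slack half, it rests on the new click.
- panel_mid (a point): Where the knob's axis meets the flat sloping panel (125 mm along the slope, 120 mm wide, centred here; fixture's axes). Keep fingertips 12 mm off it. Turned back (anticlockwise), the knob ends at a solid stop, which is click zero. It starts 2 to 4 clicks forward of the stop and can turn 10 clicks from it. A stopped knob resists far more than a click: 0.6 N m or more means the stop.
- fixture: The green fixed setting fixture. Origin: on the bench under the middle of its head. z up; x to its rear (the sloping panel faces -x); y to the left as one faces the panel, along the steel bed. Head: 120 mm wide in y, up to 125 mm high. Bed: 70 mm wide in x, from 55 to 180 mm in y, 20 mm high.
- jaw_face (a point): Centre of the inner face (facing the fixture's +y) of the moving dark steel jaw, 44 mm wide, 16 thick, 18 high, on the bed (fixture's axes). Forward clicks push it along +y towards the fixed jaw by an equal small step (size not known); turning back retracts it. At the stop it stands 31 mm from bed_mid along -y.
- bed_mid (a point): Point on the bed's upper face, 20 mm over the bench, midway across it (fixture's axes). The fixed jaw's face is 21 mm away along +y; at click five the moving jaw's face is 21 mm away along -y: a 42 mm gap, open at both ends, between jaws 18 mm high and 44 mm wide. The spacer belongs with the middle of its underside here.
- spacer_27: Steel spacer block, too short: 27 mm long (its y), 20 mm thick (its x), 40 mm high, standing on the bench. Origin: centre of its underside.
- spacer_36: Steel spacer block, the middle-sized one, wanted: 36 mm long (its y), 20 mm thick (its x), 40 mm high, standing on the bench, about 0.22 kg. Origin: centre of its underside. It stands in the gap with its length between the jaws; either way round will do.
- spacer_46: Steel spacer block, too long: 46 mm long (its y), 20 mm thick (its x), 40 mm high, standing on the bench. Origin: centre of its underside.
- wrench: Bystander, to be left alone: steel open-end and ring spanner 180 mm long, 8 mm thick, lying flat. Origin: middle of its length, on its underside; it lies along its x.
- arbor_flange: Bystander, to be left alone: dark steel flange, 60 mm across with a 32 mm hub, 26 mm high. Origin: centre of its underside.
- screwdriver: Bystander, to be left alone: wooden-handled screwdriver 200 mm long, 26 mm thick, lying on the bench. Origin: middle of its length, at the level of its underside; it lies along its x.
- oil_can: Bystander, to be left alone: white can 56 mm across, 120 mm high, upright. Origin: centre of its underside.
- tin_bowl: Bystander, to be left alone: aluminium bowl 130 mm across, 40 mm high. Origin: centre of its underside.
- saw_blade: Bystander, to be left alone: circular saw blade 175 mm across, 4 mm thick, lying flat. Origin: centre of its underside.
- file_stone: Bystander, to be left alone: grey sharpening stone 150 x 50 x 22 mm. Origin: centre of its underside.
Not all that is in view belongs to the job. What is shaped like the spacer_36 but blue, orange or red is not meant.

How it is judged (in metres and radians):
On the way, in this order (a step that is already met when the one before it is completed fails the run):
1. the knob has been turned back until the slide is fully home against its stop (y of jaw_face in the frame of bed_mid below -0.0302 m), for 0.1 s.
2. the dial stands at the fifth click, the knob let go (y of jaw_face in the frame of bed_mid between -0.0219 and -0.0201 m and contact force between the fingers and fixture below 0.1 N), for 0.3 s.
3. the middle-sized spacer stands in the gap (z of spacer_36 in the frame of bed_mid between -0.003 and 0.003 m and y of spacer_36 in the frame of bed_mid between -0.006 and 0.006 m and x of spacer_36 in the frame of bed_mid between -0.015 and 0.015 m and angle between spacer_36's own z axis and vertical below 0.08 rad and angle between the y axis of spacer_36 and the y axis of bed_mid, either way round below 0.25 rad and linear speed of spacer_36 below 0.01 m/s), for 0.2 s.
At the end, for the whole second after the job is handed in: The moving jaw stands at the fifth click from the stop (within 0.9 mm); the 36 mm spacer stands released, upright and at rest on the bed between the jaws (6 mm along, 15 mm across, 3 mm in height, 14 degrees); the other two spacers are within 30 mm of their starts (all of step 3 and y of jaw_face in the frame of bed_mid between -0.0219 and -0.0201 m and distance of each of spacer_27, spacer_46 from where it was at the start of the episode below 0.03 m); the robot touches nothing.
It fails at once if one of the other two spacers was moved more than 30 mm (distance of any of spacer_27, spacer_46 from where it was at the start of the episode above 0.03 m).
It fails at once if a bystander was moved more than 30 mm (distance of any of wrench, arbor_flange, screwdriver, oil_can, tin_bowl, saw_blade, file_stone from where it was at the start of the episode above 0.03 m).
It also fails if it takes over 72 s, if anything falls off the work surface, if the arm or the gripper's body presses on something with over 40 N, if the wrist force passes 120 N, or if a joint passes its speed limit or range.

## Working session

There is one attempt and no reset: what is moved stays moved. The work goes in short steps, Python scripts to look and compute and a tool call to move; the robot and the scene stay as the last step left them, time stands still between calls to the robot, and variables do not carry over. Pictures are saved under pics/ and viewed, and the job is handed in when it is done.

Besides the shell and the picture viewer there is one more tool, called after "Request:" as name(argument=value, ...) on one line, values as JSON. apply_moves: Moves the arm, as the interface text tells. Its arguments: {"type":"object","properties":{"series":{"type":"array"},"grip_force":{"type":"number"}},"required":["series"]}

```bash
ls; mkdir -p pics
python3 - <<'E'
from bench import sense, optics, hand_in, spotter, r
import cv2
print(sense()); print(r.tip_extent)
for n in ("side","top"):
    s=optics.snapshot(n); cv2.imwrite(f"pics/{n}0.png",s["color"])
    print(n,s["intrinsics"],s["distortion"],s["rvec"],s["tvec"])
E
```

```text
pics
{'time': 0.0, 'joint_pos': array([-7.52510812e+01,  7.51467159e+00,  8.53283357e+01, -9.98707068e-04,
        8.72619080e+01, -4.89405346e+00]), 'qd': array([ 0.17655314, -0.02615672,  0.05312057,  0.0552606 , -0.03172987,
       -0.01048443]), 'joint_efforts': array([ 3.48803869e-04, -5.69390774e+01, -5.00551987e+01, -2.74285831e-04,
        1.47770788e-02,  2.64637328e-05]), 'tool_pos': array([ 201.55585077, -564.53448676,  219.25804593]), 'tcp_rot': array([-1.79895382e+02, -7.95684873e-03,  1.96430136e+01]), 'ft_force': array([0.37441762, 0.27674841, 0.16211732]), 'wrist_torque': array([-0.03537344,  0.01216154,  0.00324777]), 'finger_gap': 85.11415648354809}
11.0
side [[423.4699465    0.         271.3525058 ]
 [  0.         423.4699465  214.36200798]
 [  0.           0.           1.        ]] [-0.11881467  0.          0.          0.          0.        ] [ 2.19767424 -0.35587738  0.16987566] [-483.14921499  200.21497499 1281.86621957]
top [[471.62794455   0.         276.53816743]
 [  0.         471.62794455 216.091165  ]
 [  0.           0.           1.        ]] [-0.05956504  0.          0.          0.          0.        ] [ 2.15482761 -2.1998429   0.09030624] [  41.94346409  542.81040034 1207.99189425]
```

View pics/top0.png

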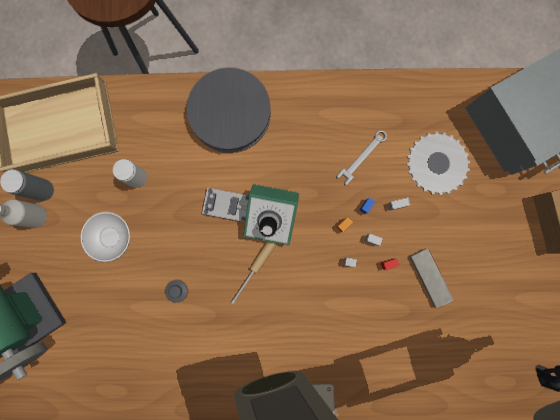

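View pics/side0.png

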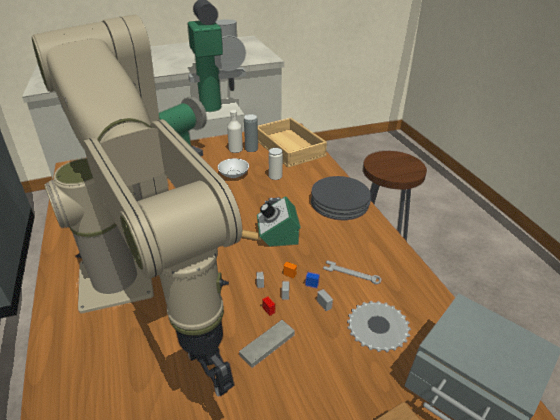

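```bash
cat > h.py <<'E'
import numpy as np, cv2
from bench import sense, optics, hand_in, spotter, r
def Rt(s): return cv2.Rodrigues(np.array(s["rvec"],float))[0], np.array(s["tvec"],float).reshape(3)
def c2w(s,p):
    R,t=Rt(s); return R.T@(np.array(p)-t)
def w2p(s,P):
    return cv2.projectPoints(np.array(P,float).reshape(-1,1,3),np.array(s["rvec"],float),np.array(s["tvec"],float),s["intrinsics"],np.array(s["distortion"],float))[0].reshape(-1,2)
def crop(s,c,half,scale,name):
    x,y=map(int,c); im=s["color"][max(0,y-half):y+half,max(0,x-half):x+half]
    cv2.imwrite(name,cv2.resize(im,None,fx=scale,fy=scale,interpolation=cv2.INTER_CUBIC))
E
python3 - <<'E'
from h import *
import pickle
np.set_printoptions(precision=1,suppress=True)
out={}
for n in ("top","side"):
    s=optics.snapshot(n); out[n]=s
    for q in ("fixture","knob_grip","knob_top","panel_mid","jaw_face","bed_mid","spacer_27","spacer_36","spacer_46"):
        for d in spotter.search_frame(s,q)[:3]:
            w=c2w(s,d["xyz"]); print(n,q,round(d["p"],2),w,w2p(s,w)[0])
    for q in ("spacer_27","spacer_36","spacer_46","fixture","jaw_face"):
        m=spotter.masks_of(s,q); out[n,q]=m
        for d in m[:3]:
            ys,xs=np.nonzero(d["mask"]); print(n,q,"mask",round(d["p"],2),len(xs),xs.mean(),ys.mean())
pickle.dump(out,open("o.pkl","wb"))
print(sense()["time"])
crop(out["top"],(265,215),70,8/1.5,"pics/c1.png"); crop(out["top"],(374,240),60,6,"pics/c2.png"); crop(out["side"],(285,230),75,5,"pics/c3.png")
E
```

```text
top fixture 0.68 [560.5  73.6  81.5] [259.1 207.7]
top knob_grip 0.76 [560.   73.8  81.4] [259.  207.9]
top knob_top 0.92 [557.2  74.7  83.6] [258.7 208.9]
top knob_top 0.55 [495.8 485.9  17.1] [104.3 237.9]
top panel_mid 0.67 [553.7  69.   82.4] [261.  210.3]
top jaw_face 0.68 [567.  137.9  44.7] [234.6 207.1]
top jaw_face 0.32 [430.8  78.8  24.6] [258.8 259.8]
top bed_mid 0.85 [561.7  70.9  83.7] [260.2 207.1]
top spacer_27 0.65 [ 419.  -155.3   38.2] [350.2 262.6]
top spacer_27 0.63 [ 417.9 -259.9   39.3] [390.9 262.1]
top spacer_27 0.55 [ 562.  -285.1   41.9] [398.6 205.8]
top spacer_36 0.65 [ 419.  -155.3   38.2] [350.2 262.6]
top spacer_36 0.63 [ 417.9 -259.9   39.3] [390.9 262.1]
top spacer_36 0.55 [ 562.  -285.1   41.9] [398.6 205.8]
top spacer_46 0.65 [ 419.  -155.3   38.2] [350.2 262.6]
top spacer_46 0.63 [ 417.9 -259.9   39.3] [390.9 262.1]
top spacer_46 0.55 [ 562.  -285.1   41.9] [398.6 205.8]
top spacer_27 mask 0.75 188 398.3723404255319 204.01063829787233
top spacer_27 mask 0.49 148 367.2837837837838 205.8108108108108
top spacer_27 mask 0.45 137 343.992700729927 224.54
[... 1374 characters left out ...]
ask 0.8 225 324.25333333333333 299.5466666666667
side spacer_27 mask 0.64 172 289.8837209302326 269.7906976744186
side spacer_27 mask 0.58 99 284.8989898989899 289.45454545454544
side spacer_36 mask 0.8 225 324.25333333333333 299.5466666666667
side spacer_36 mask 0.64 172 289.8837209302326 269.7906976744186
side spacer_36 mask 0.58 99 284.8989898989899 289.45454545454544
side spacer_46 mask 0.8 225 324.25333333333333 299.5466666666667
side spacer_46 mask 0.64 172 289.8837209302326 269.7906976744186
side spacer_46 mask 0.58 99 284.8989898989899 289.45454545454544
side fixture mask 0.87 1764 278.3395691609977 222.4002267573696
side jaw_face mask 0.32 92 259.9673913043478 280.05434782608694
1.6
```

View pics/c1.png

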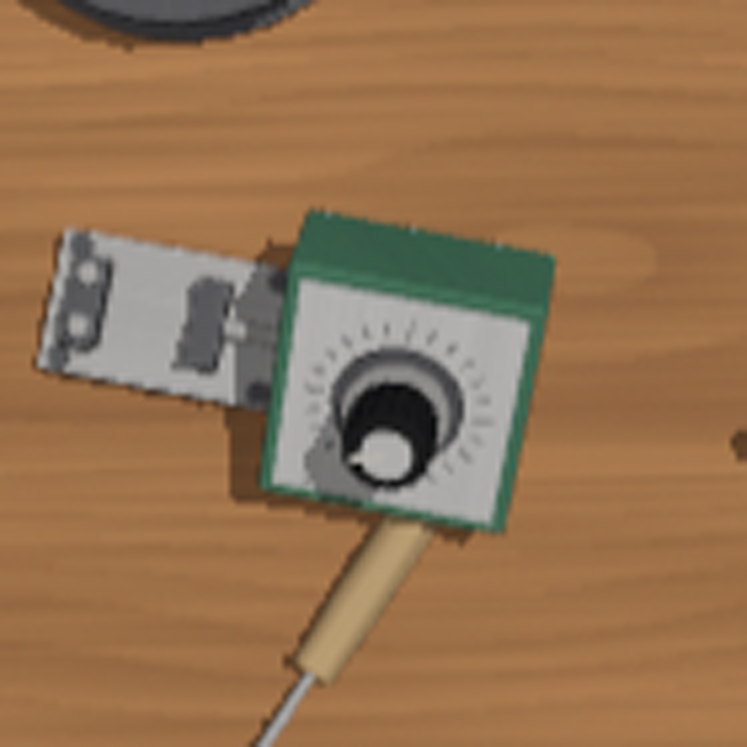

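View pics/c2.png

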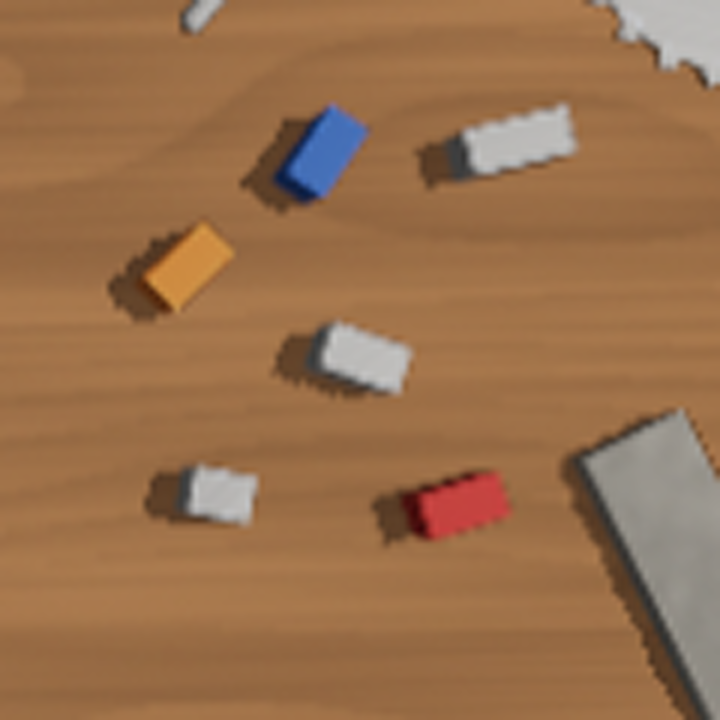

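View pics/c3.png

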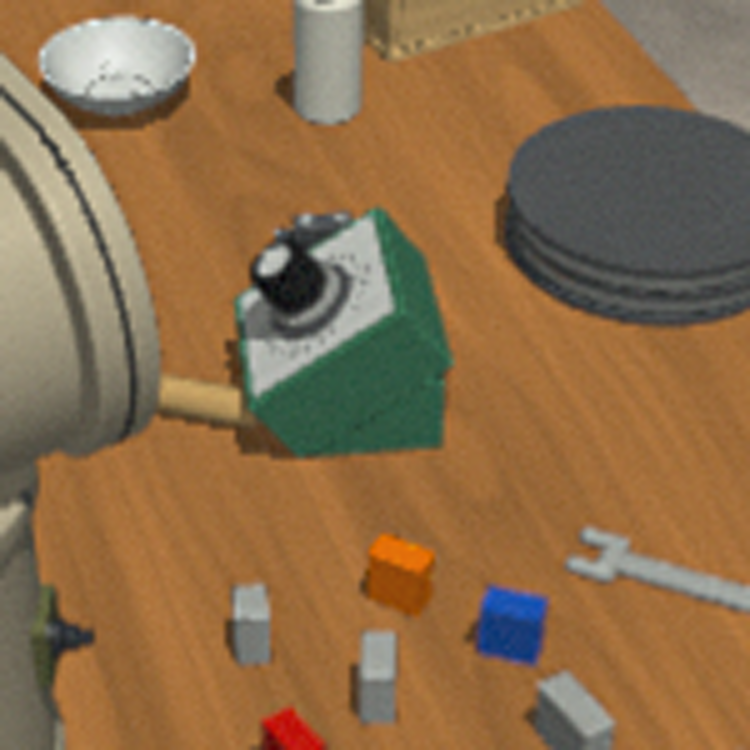

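```bash
cat >> h.py <<'E'
def ray(s,px,h):
    R,t=Rt(s); u=cv2.undistortPoints(np.array(px,float).reshape(-1,1,2),s["intrinsics"],np.array(s["distortion"],float)).reshape(-1,2)
    h=np.broadcast_to(h,len(u)); C=-R.T@t; d=np.c_[u,np.ones(len(u))]@R
    return C+d*((h-C[2])/d[:,2])[:,None]
E
python3 - <<'E'
from h import *
import pickle
np.set_printoptions(precision=1,suppress=True)
o=pickle.load(open("o.pkl","rb")); s=o["top"]; R,t=Rt(s); print("cam",-R.T@t); print("sidecam",-Rt(o["side"])[0].T@Rt(o["side"])[1])
f=lambda c:np.array(c)/ (8/1.5)+[195,145]-0.4
bed=ray(s,f([(68,230),(38,370)]),20); print("bed end",bed, np.linalg.norm(bed[0]-bed[1]))
jf=ray(s,f([(115,262),(98,352)]),38); print("fixed jaw face top",jf)
mj=ray(s,f([(192,285),(176,372)]),38); print("moving jaw face top",mj)
hd=ray(s,f([(312,210),(553,257)]),125); print("head rear top",hd,np.linalg.norm(hd[0]-hd[1]))
hb=ray(s,f([(290,277),(545,322)]),125);print("head panel top",hb)
for h in (45,53,60): 
  b=ray(s,f([(263,487),(505,532)]),h); print("front",h,b,np.linalg.norm(b[0]-b[1]))
im=s["color"]
cv2.imwrite("pics/c4.png",cv2.resize(im[190:225,195:255],None,fx=12,fy=12,interpolation=cv2.INTER_CUBIC))
E
```

```text
cam [ 439.6   29.8 1249.6]
sidecam [  181.4 -1006.6   933. ]
bed end [[622.6 211.4  20. ]
 [553.5 226.8  20. ]] 70.8112376041376
fixed jaw face top [[603.7 186.   38. ]
 [559.9 194.6  38. ]]
moving jaw face top [[591.7 148.6  38. ]
 [549.4 156.9  38. ]]
head rear top [[613.7  85.5 125. ]
 [590.  -22.8 125. ]] 110.81118563330665
head panel top [[583.4  95.9 125. ]
 [560.7 -18.5 125. ]]
front 45 [[492.6 115.1  45. ]
 [468.7  -0.3  45. ]] 117.88210863792703
front 53 [[492.3 114.5  53. ]
 [468.5  -0.1  53. ]] 117.09922212320953
front 60 [[491.9 114.   60. ]
 [468.3   0.   60. ]] 116.41419642283171
```

View pics/c4.png

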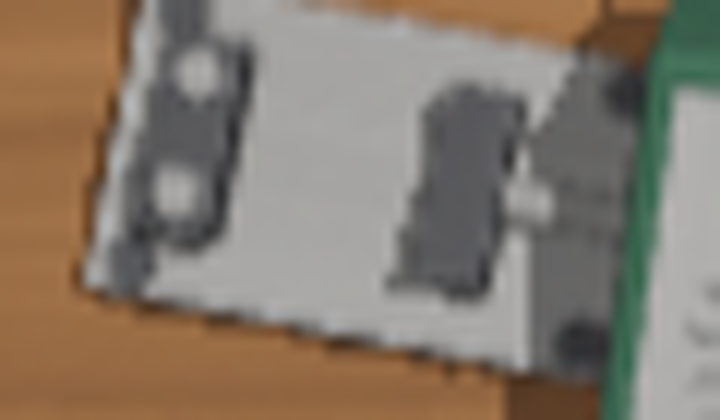

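Run:
```python
from h import *
import pickle
o=pickle.load(open("o.pkl","rb"))
cv2.imwrite("pics/c5.png",cv2.resize(o["top"]["color"][180:250,235:305],None,fx=8.5,fy=8.5,interpolation=cv2.INTER_CUBIC))
cv2.imwrite("pics/c6.png",cv2.resize(o["side"]["color"][190:250,250:310],None,fx=9.8,fy=9.8,interpolation=cv2.INTER_CUBIC))
```

```text
(no output)
```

View pics/c5.png

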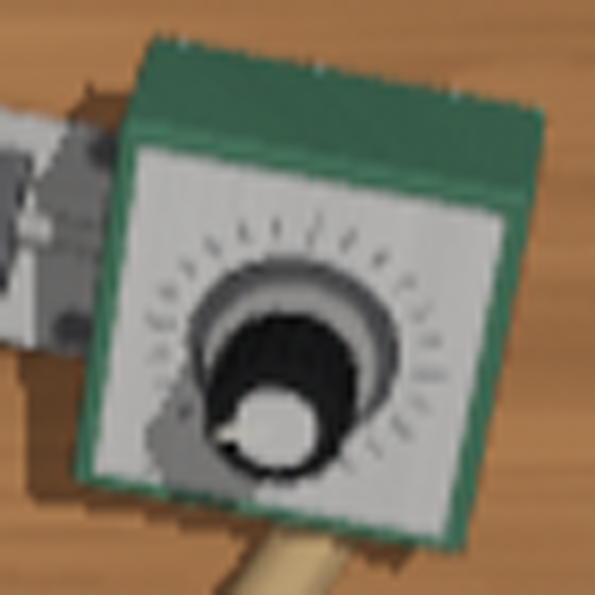

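View pics/c6.png

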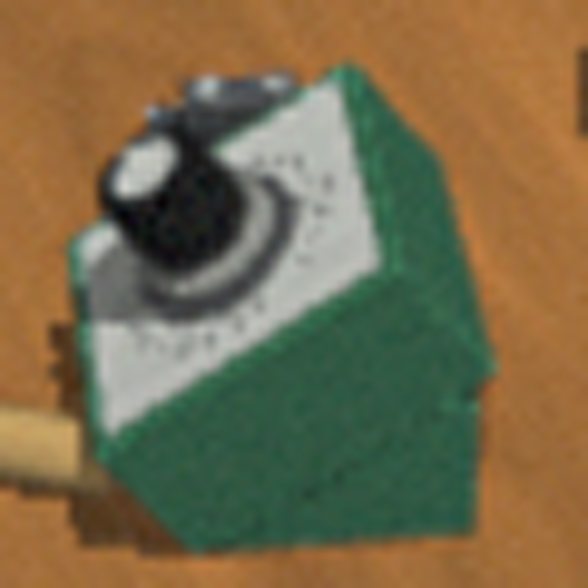

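```bash
cat > fit.py <<'E'
from h import *
import pickle
from scipy.optimize import least_squares
np.set_printoptions(precision=2,suppress=True)
o=pickle.load(open("o.pkl","rb"))
a=np.array([-.5736,0,.8192]); u=np.array([.8192,0,.5736]); Y=np.array([0,1.,0])
def Rz(p): return np.array([[np.cos(p),-np.sin(p),0],[np.sin(p),np.cos(p),0],[0,0,1]])
ct=lambda x,y:np.array([x,y])/8.5+[235,180]-.44
cs=lambda x,y:np.array([x,y])/9.8+[250,190]-.45
c4=lambda x,y:np.array([x,y])/12+[195,190]-.46
top=[ct(130,132),ct(532,200),ct(80,480),ct(458,550),ct(268,426),c4(147,0)*0+np.array([68,230])/(8/1.5)+[195-.4,145-.4],c4(85,290),c4(250,45),c4(215,245)]
side=[cs(345,65),cs(395,272),cs(75,240),cs(103,455),cs(148,168)]
def pts(p):
    x,y,yaw,xp,zp,xb,yb=p
    pm=np.array([xp,0,zp])
    L=[pm+62.5*u+60*Y,pm+62.5*u-60*Y,pm-62.5*u+60*Y,pm-62.5*u-60*Y,pm+46*a]
    B=[[xb+35,180,20],[xb-35,180,20],[xb+22,yb+21,38],[xb-22,yb+21,38]]
    W=np.array(L+B)@Rz(yaw).T+[x,y,0]
    return W
def res(p):
    W=pts(p)
    return np.r_[(w2p(o["top"],W)-top).ravel(),(w2p(o["side"],W[:5])-side).ravel()]
f=least_squares(res,[560,40,-.21,-20,89,0,120],loss="soft_l1")
x,y,yaw,xp,zp,xb,yb=f.x
print(f.x,np.degrees(yaw)); print(res(f.x).reshape(-1,2))
T=lambda v:Rz(yaw)@np.array(v)+[x,y,0]
print("panel_mid",T([xp,0,zp]),"knob_grip",T(np.array([xp,0,zp])+32*a),"bed_mid",T([xb,yb,20]),"axis",Rz(yaw)@a)
E
python3 fit.py
```

```text
[539.13  46.3   -0.22 -10.18  82.55  11.56 130.77] -12.349752761680389
[[-0.88 -1.74]
 [ 0.56 -0.19]
 [-1.25  0.11]
 [ 0.43  1.  ]
 [ 0.93 -0.12]
 [-0.28 -0.19]
 [-0.05 -0.21]
 [ 0.25  0.2 ]
 [-0.31  0.11]
 [ 0.93 -0.67]
 [ 0.77 -0.22]
 [-1.22  0.39]
 [-1.31  0.78]
 [-0.27  0.32]]
panel_mid [529.18  48.48  82.55] knob_grip [511.25  52.4  108.76] bed_mid [578.38 171.57  20.  ] axis [-0.56  0.12  0.82]
```

```bash
cat > fit2.py <<'E'
exec(open("fit.py").read().split("f=least")[0])
yaw=np.radians(-12.3); R=Rz(yaw)
th=np.linspace(0,2*np.pi,60,endpoint=False)
ring=20*(np.cos(th)[:,None]*u+np.sin(th)[:,None]*Y)
def bb(s,g):
    C=np.r_[ring-20*a,ring+14*a]@R.T+g
    p=w2p(s,C); return np.r_[p.min(0),p.max(0)]
mt=np.r_[ct(205,310),ct(358,483)]; ms=np.r_[cs(100,124),cs(244,278)]
rr=lambda g:np.r_[bb(o["top"],g)-mt,bb(o["side"],g)-ms]
f=least_squares(rr,[511,52,109]); print(f.x,rr(f.x))
E
python3 fit2.py
```

```text
[510.6   52.86 109.26] [-0.1  -0.45  0.03  0.52 -0.59 -0.14  0.73  0.2 ]
```

Request:
apply_moves(series=[[1, [0.14, 0.28, 0], -0.45], [1, [0.14, 0.28, 0], -0.45], [1, [0.14, 0.28, 0], -0.45], [1, [0.14, 0.28, 0], -0.45], [1, [0.14, 0.28, 0], -0.45]])

```text
time: 2.22
tool_pos: [342.0, -283.8, 220.5]
tcp_rot: [180.0, -0.0, -6.2]
ft_force: [0.4, 0.5, -0.2]
finger_gap: 85.7
```

Request:
apply_moves(series=[[1, [0.165, 0.337, -0.03], -0.49], [1, [0.165, 0.337, -0.03], -0.49], [1, [0.165, 0.337, -0.03], -0.49], [1, [0.165, 0.337, -0.03], -0.49], [1, [0.165, 0.337, -0.03], -0.49]])

```text
time: 2.85
tool_pos: [467.0, -29.9, 198.3]
tcp_rot: [180.0, -0.1, -34.3]
ft_force: [1.1, -0.4, 0.6]
finger_gap: 85.8
```

Request:
apply_moves(series=[[1, [0.027, 0.055, 0], 0], [1, [0.027, 0.055, 0], 0], [1, [0.027, 0.055, 0], 0]])

```text
time: 3.22
tool_pos: [493.9, 25.3, 198.2]
tcp_rot: [180.0, -0.1, -34.2]
ft_force: [0.9, -0.3, -0.3]
finger_gap: 85.5
```

Request:
apply_moves(series=[[1, [0.0134, 0.028, -0.02], 0], [1, [0.0134, 0.028, -0.06], 0], [1, [0.0134, 0.028, -0.06], 0]])

```text
time: 3.6
tool_pos: [504.3, 51.9, 135.0]
tcp_rot: [179.7, 0.2, -34.3]
ft_force: [0.3, -0.3, 0.1]
finger_gap: 85.7
```

Run:
```python
from h import *
for n in ("side","top"):
    s=optics.snapshot(n); print(w2p(s,[[510.7,52.6,109],[507.3,53.3,138]]))
    cv2.imwrite(f"pics/{n}1.png",cv2.resize(s["color"][160:260,220:340],None,fx=6,fy=6,interpolation=cv2.INTER_CUBIC))
np.set_printoptions(precision=2,suppress=True); print(sense())
```

```text
[[266.70120948 209.63035819]
 [265.52690222 202.48155972]]
[[267.69683847 226.79541818]
 [267.16783889 227.48020121]]
{'time': 3.7, 'joint_pos': array([  0.17,  -3.54, 105.16,  -0.11,  78.32, 124.51]), 'qd': array([ 0.17, -0.98, -1.79,  0.04, -0.18,  0.11]), 'joint_efforts': array([  0.18, -43.07, -46.1 ,  -0.  ,   0.01,  -0.01]), 'tool_pos': array([507.1 ,  51.99, 138.92]), 'tcp_rot': array([179.94,  -0.11, -34.32]), 'ft_force': array([ 0.51, -0.14,  0.46]), 'wrist_torque': array([ 0.04, -0.04, -0.05]), 'finger_gap': 85.40165894279468}
```

View pics/side1.png

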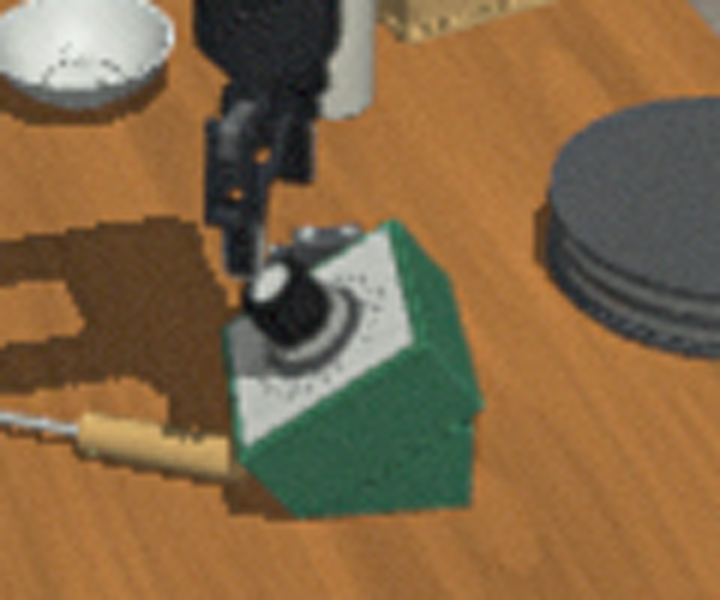

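View pics/top1.png

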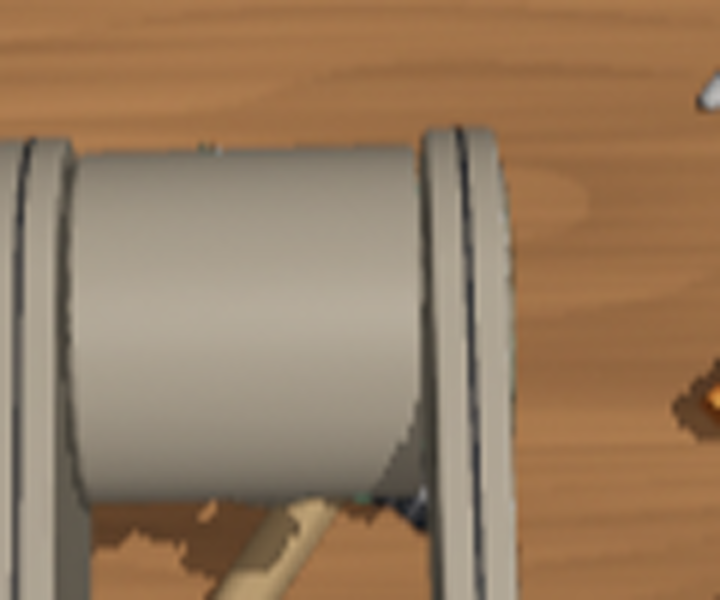

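Run:
```python
from h import *
np.set_printoptions(precision=1,suppress=True)
s=optics.snapshot("side")
for z in (125,137,150): print(z,(w2p(s,[[480-4,17-5,z],[528+4,87+5,z]])-[220,160])*6)
```

```text
125 [[240.5 329.7]
 [294.8 227.1]]
137 [[240.  311.4]
 [294.6 209.2]]
150 [[239.5 291.3]
 [294.4 189.7]]
```

Run:
```python
from h import *
s=optics.snapshot("side"); im=s["color"][165:225,240:300]
im=cv2.resize(im,None,fx=10,fy=10,interpolation=cv2.INTER_CUBIC)
im=(255*(im/255.)**.5).astype("uint8"); cv2.imwrite("pics/s2.png",im); print(sense()["tool_pos"],sense()["time"])
```

```text
[508.39245587  52.36852782 140.30611385] 3.8
```

View pics/s2.png

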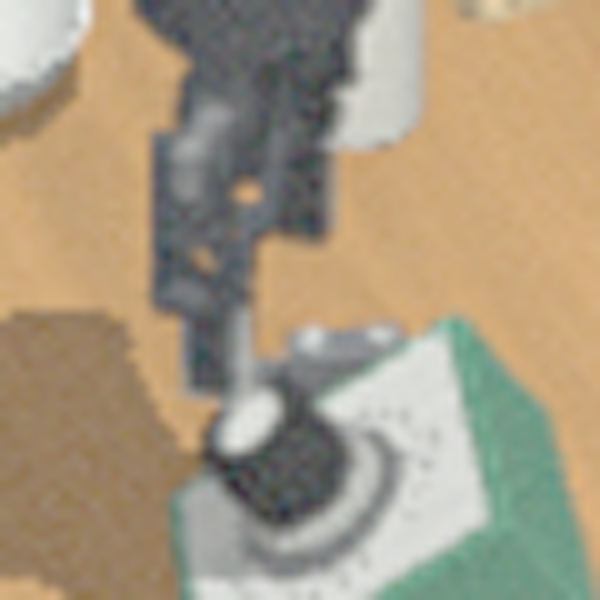

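Request:
apply_moves(series=[[0.68, [-0.001, 0.001, -0.02], 0], [0.68, [-0.001, 0.001, -0.02], 0], [0.68, [-0.001, 0.001, -0.02], 0]])

```text
time: 4.18
tool_pos: [507.1, 53.3, 120.1]
tcp_rot: [-180.0, -0.2, -34.3]
ft_force: [-0.3, 0.2, 1.0]
finger_gap: 58.0
```

```bash
cat > look.py <<'E'
from h import *
import sys
np.set_printoptions(precision=2,suppress=True)
s=optics.snapshot("side"); x0,y0,w,sc=[int(v) for v in (sys.argv[2:6] or (240,165,60,10))]
im=cv2.resize(s["color"][y0:y0+w,x0:x0+w],None,fx=sc,fy=sc,interpolation=cv2.INTER_CUBIC)
im=(255*(im/255.)**.5).astype("uint8"); cv2.imwrite(f"pics/{sys.argv[1]}.png",im)
q=sense(); print(q["time"],q["tool_pos"],q["tcp_rot"],q["ft_force"],q["wrist_torque"],q["finger_gap"],q["joint_pos"])
E
python3 look.py s3
```

```text
4.225 [507.41  53.38 120.42] [-179.95   -0.26  -34.29] [-0.21 -0.14  0.8 ] [ 0.01 -0.03 -0.01] 58.17028159604972 [  0.32  -2.65 106.31  -0.11  76.1  124.64]
```

View pics/s3.png

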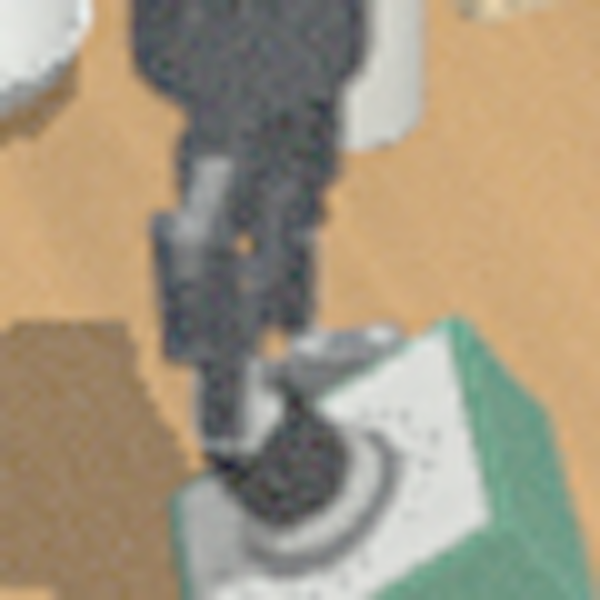

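Run:
```python
from h import *
np.set_printoptions(precision=1,suppress=True)
s=optics.snapshot("side")
c=np.array([507.4,53.4]); ty=np.array([np.sin(np.radians(-34.3)),-np.cos(np.radians(-34.3))]); tx=np.array([np.cos(np.radians(-34.3)),np.sin(np.radians(-34.3))])
for z in (110,120,130,140):
    P=[np.r_[c+ty*e+tx*f,z] for e in (29,40,-29,-40) for f in (-11,11)]
    print(z,((w2p(s,P)-[240,165])*10).round().tolist())
```

```text
110 [[198.0, 491.0], [264.0, 502.0], [188.0, 511.0], [254.0, 522.0], [250.0, 389.0], [314.0, 399.0], [259.0, 370.0], [323.0, 381.0]]
120 [[197.0, 466.0], [263.0, 477.0], [187.0, 486.0], [253.0, 497.0], [249.0, 364.0], [313.0, 375.0], [259.0, 346.0], [323.0, 356.0]]
130 [[197.0, 441.0], [263.0, 452.0], [186.0, 461.0], [253.0, 472.0], [249.0, 340.0], [313.0, 350.0], [259.0, 321.0], [323.0, 331.0]]
140 [[196.0, 415.0], [262.0, 426.0], [186.0, 435.0], [252.0, 446.0], [249.0, 315.0], [313.0, 325.0], [258.0, 296.0], [322.0, 307.0]]
```

Run:
```python
from h import *
import pickle
np.set_printoptions(precision=1,suppress=True)
o=pickle.load(open("o.pkl","rb")); s=o["side"]
c=np.array([201.6,-564.5]); A=np.radians(19.6); ty=np.array([np.sin(A),-np.cos(A)]); tx=np.array([np.cos(A),np.sin(A)])
im=cv2.resize(s["color"][320:400,180:260],None,fx=7,fy=7,interpolation=cv2.INTER_CUBIC); im=(255*(im/255.)**.5).astype("uint8")
for z,col in ((221,(0,0,255)),(240,(0,255,0))):
    for e in (42.5,-42.5):
        P=(w2p(s,[np.r_[c+ty*(e)+tx*f,z] for f in (-11,11)])-[180,320]+.5)*7
        print(z,e,P.tolist()); cv2.line(im,*[tuple(int(v) for v in q) for q in P],col,2)
cv2.imwrite("pics/s4.png",im)
```

```text
221 42.5 [[258.0219669347156, 567.4721640877959], [329.61303502912256, 520.407219789477]]
221 -42.5 [[90.70125081705288, 338.3491170073712], [159.73325179542235, 296.6843511208157]]
240 42.5 [[251.01779492313898, 529.8329969247637], [323.9295758735789, 482.3483268633146]]
240 -42.5 [[81.6124214285243, 299.0535877825546], [151.84704536519595, 257.1339883590349]]
```

View pics/s4.png

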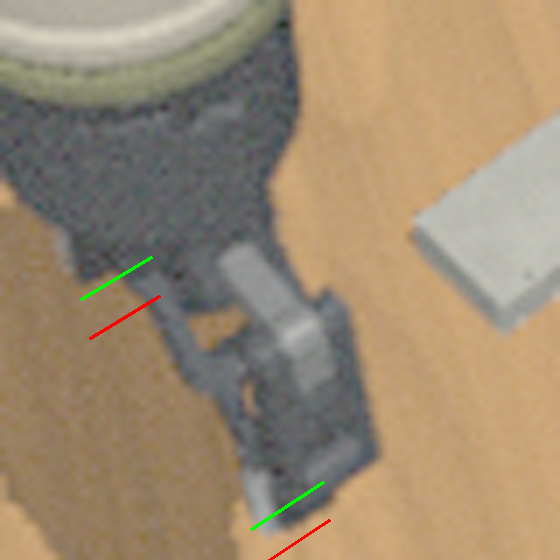

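Request:
apply_moves(series=[[0.6, [0, 0, -0.014], 0], [0.55, [0, 0, -0.014], 0], [0.55, [0, 0, -0.014], 0]])

```text
time: 4.65
tool_pos: [507.3, 53.5, 106.2]
tcp_rot: [-180.0, -0.2, -34.3]
ft_force: [-0.1, 0.0, 0.1]
finger_gap: 46.5
```

```bash
python3 look.py s5
```

```text
4.7 [507.53  53.41 106.52] [-179.95   -0.26  -34.28] [-0.47  0.14 -0.01] [ 0.06 -0.01 -0.01] 46.93685615709341 [  0.33  -1.8  107.02  -0.11  74.54 124.64]
```

View pics/s5.png

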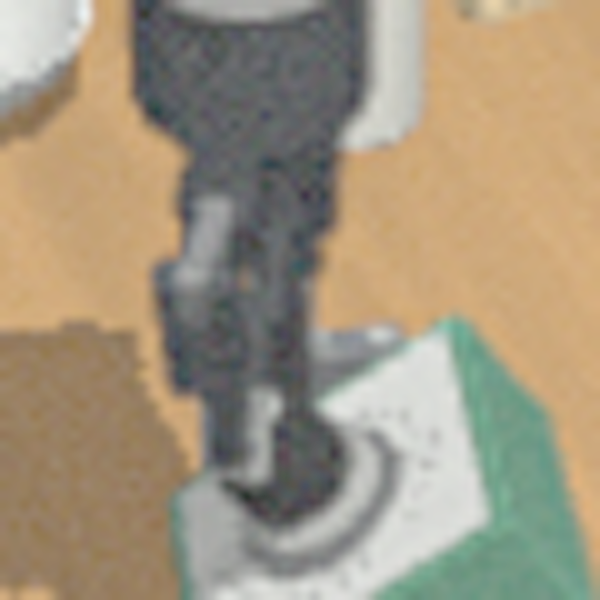

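Request:
apply_moves(series=[[0.55, [0.001, 0, -0.006], 0], [0.55, [0.002, 0, -0.011], 0], [0.55, [0.002, 0, -0.011], 0]])

```text
time: 5.08
tool_pos: [509.1, 53.4, 94.8]
tcp_rot: [-180.0, -0.2, -34.3]
ft_force: [-0.8, -1.4, -0.7]
finger_gap: 47.1
```

```bash
python3 look.py s6
```

```text
5.125 [509.2   53.41  95.07] [-179.97   -0.22  -34.29] [-0.49 -0.34  0.32] [-0.05  0.06 -0.01] 47.08625585162839 [  0.32  -0.76 107.27  -0.11  73.3  124.64]
```

View pics/s6.png

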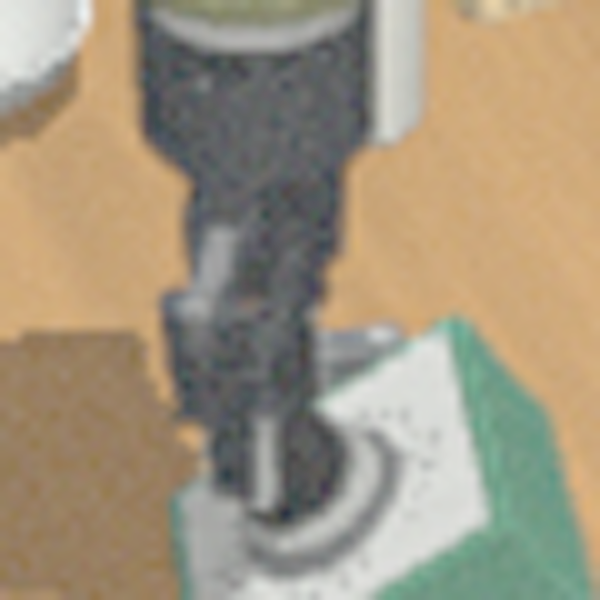

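Request:
apply_moves(series=[[0.3, [0, 0, 0], 0], [0.3, [0, 0, 0], 0], [0.3, [0, 0, 0], 0]], grip_force=60)

```text
time: 5.5
tool_pos: [508.2, 52.4, 95.9]
tcp_rot: [179.9, -0.2, -34.3]
ft_force: [-10.1, -5.9, 11.1]
finger_gap: 39.6
```

```bash
cat > st.py <<'E'
from h import *
np.set_printoptions(precision=2,suppress=True)
q=sense(); F=q["ft_force"];M=q["wrist_torque"]
a=np.array([-.56,.12,.82]); K=np.array([510.7,52.6,109])
# moment about knob axis: unknown reference; print for TCP ref
print("t",q["time"],"p",q["tool_pos"],"yaw",q["tcp_rot"][2],"F",F,"M",M,"gap",round(q["finger_gap"],1),"Ma_tcp",round(float(a@(M+np.cross((q["tool_pos"]-K)/1000,F))),3),"Ma",round(float(a@M),3),"tilt",q["tcp_rot"][:2])
E
python3 st.py
```

```text
t 5.5 p [508.21  52.37  95.85] yaw -34.29655352872316 F [-10.09  -5.92  11.14] M [-0.94  1.67  0.01] gap 39.6 Ma_tcp 0.81 Ma 0.735 tilt [179.87  -0.17]
```

```bash
cat > st.py <<'E'
from h import *
np.set_printoptions(precision=2,suppress=True)
q=sense(); F=q["ft_force"];M=q["wrist_torque"]
a=np.array([-.56,.12,.82]); K=np.array([510.7,52.6,109]); S=q["tool_pos"]+[0,0,172]
MK=M+np.cross((S-K)/1000,F)
print("t",q["time"],"p",q["tool_pos"],"yaw",round(q["tcp_rot"][2],1),"F",F,"MK",MK,"gap",round(q["finger_gap"],1),"Ma",round(float(a@MK),3),"tilt",q["tcp_rot"][:2])
E
python3 st.py
```

```text
t 5.5 p [508.21  52.37  95.85] yaw -34.3 F [-10.09  -5.92  11.14] MK [-0.    0.09  0.02] gap 39.6 Ma 0.031 tilt [179.87  -0.17]
```

Request:
apply_moves(series=[[0.3, [0, 0, 0], 0.1], [0.3, [0, 0, 0], 0.2]])

```text
time: 5.75
tool_pos: [506.7, 51.2, 96.6]
tcp_rot: [179.7, -0.0, -22.7]
ft_force: [-14.0, -7.7, 14.3]
finger_gap: 38.3
```

```bash
python3 st.py
```

```text
t 5.75 p [506.7   51.2   96.65] yaw -22.7 F [-13.99  -7.68  14.26] MK [-1.11  0.44 -0.7 ] gap 38.3 Ma 0.1 tilt [179.67  -0.03]
```

Request:
apply_moves(series=[[0.3, [0.002, 0.001, -0.001], 0.1], [0.3, [0.002, 0.001, -0.001], 0.2]])

```text
time: 6.0
tool_pos: [507.4, 50.8, 96.5]
tcp_rot: [179.5, 0.1, -11.0]
ft_force: [-13.5, -9.7, 13.4]
finger_gap: 38.0
```

```bash
python3 st.py
```

```text
t 6.0 p [507.41  50.75  96.5 ] yaw -11.0 F [-13.49  -9.66  13.43] MK [-1.19  0.05 -0.63] gap 38.0 Ma 0.156 tilt [179.48   0.11]
```

Request:
apply_moves(series=[[0.3, [0.002, 0.001, -0.001], 0.1], [0.3, [0.002, 0.001, -0.001], 0.2]])

```text
time: 6.25
tool_pos: [508.5, 49.7, 96.1]
tcp_rot: [179.3, 0.2, 0.5]
ft_force: [1.5, 29.0, 0.8]
finger_gap: 37.6
```

```bash
python3 st.py; python3 look.py s7
```

```text
t 6.25 p [508.48  49.68  96.13] yaw 0.5 F [ 1.53 29.    0.84] MK [-0.19  0.56 -0.15] gap 37.6 Ma 0.048 tilt [179.26   0.24]
6.3 [508.53  50.84  96.19] [179.4    0.23   0.84] [-10.1   -5.09  10.79] [-1.3   1.82 -0.71] 37.70229663858795 [  0.41  -0.5  106.88  -0.63  73.84  89.74]
```

View pics/s7.png

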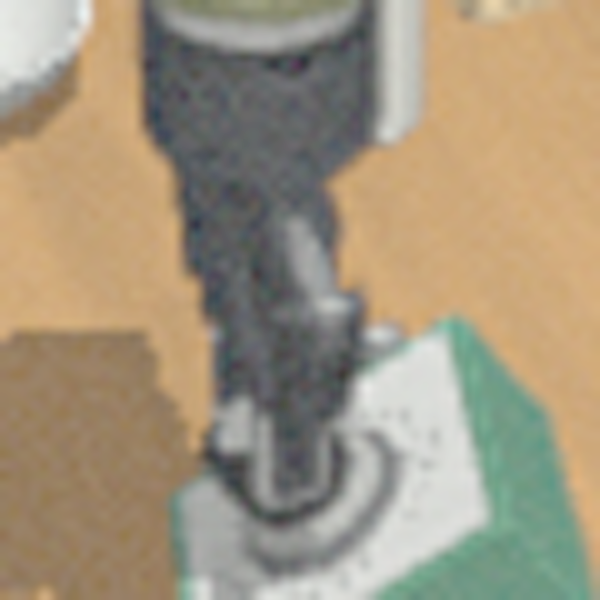

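Request:
apply_moves(series=[[0.3, [0.001, 0.001, -0.001], 0.07], [0.3, [0.001, 0.001, -0.001], 0.14]])

```text
time: 6.55
tool_pos: [508.7, 49.1, 96.4]
tcp_rot: [179.1, 0.4, 8.9]
ft_force: [-12.3, -12.4, 15.8]
finger_gap: 38.0
```

```bash
python3 st.py
```

```text
t 6.55 p [508.68  49.11  96.43] yaw 8.9 F [-12.29 -12.36  15.76] MK [-2.17 -0.15 -1.55] gap 38.0 Ma -0.07 tilt [179.14   0.39]
```

Request:
apply_moves(series=[[0.3, [0.001, 0.001, -0.001], 0.07], [0.3, [0.001, 0.001, -0.001], 0.14]])

```text
time: 6.8
tool_pos: [508.1, 48.7, 97.6]
tcp_rot: [179.0, 0.7, 17.0]
ft_force: [-22.6, -5.7, 26.1]
finger_gap: 37.6
```

```bash
python3 st.py
```

```text
t 6.8 p [508.08  48.67  97.57] yaw 17.0 F [-22.56  -5.71  26.12] MK [-2.23 -0.27 -1.37] gap 37.6 Ma 0.091 tilt [179.05   0.65]
```

Request:
apply_moves(series=[[0.62, [0, 0, 0], 0], [0.62, [0.0015, 0.004, -0.001], 0], [0.62, [0.0015, 0.004, -0.001], -0.18]])

```text
time: 7.18
tool_pos: [509.8, 53.1, 96.5]
tcp_rot: [179.1, 0.6, 6.5]
ft_force: [-0.3, -1.0, 0.0]
finger_gap: 53.3
```

```bash
python3 st.py; python3 look.py s8
```

```text
t 7.175 p [509.85  53.1   96.45] yaw 6.5 F [-0.29 -0.95  0.02] MK [ 0.17 -0.05  0.01] gap 53.3 Ma -0.092 tilt [179.05   0.63]
7.225 [509.83  53.    96.41] [179.05   0.63   5.81] [ 0.92 -0.42 -0.77] [ 0.07 -0.02 -0.  ] 52.91366477930922 [  0.94   0.09 106.27  -1.04  74.18  85.42]
```

View pics/s8.png

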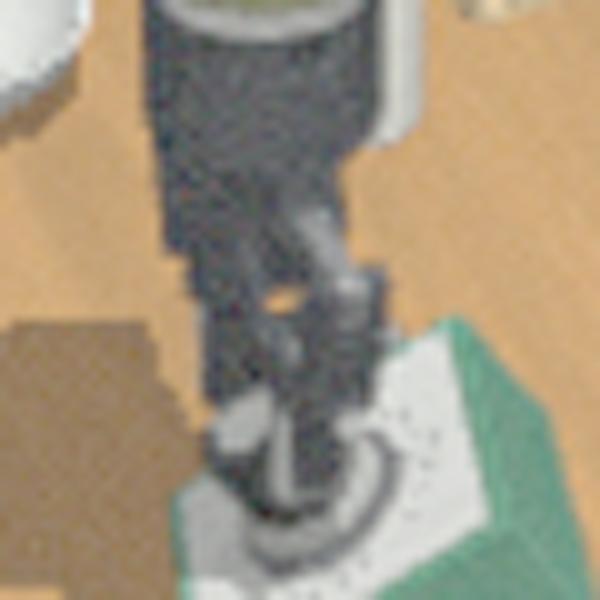

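Run:
```python
from h import *
s=optics.snapshot("top"); cv2.imwrite("pics/t2.png",cv2.resize(s["color"][170:270,190:310],None,fx=6,fy=6,interpolation=cv2.INTER_CUBIC))
```

```text
(no output)
```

View pics/t2.png

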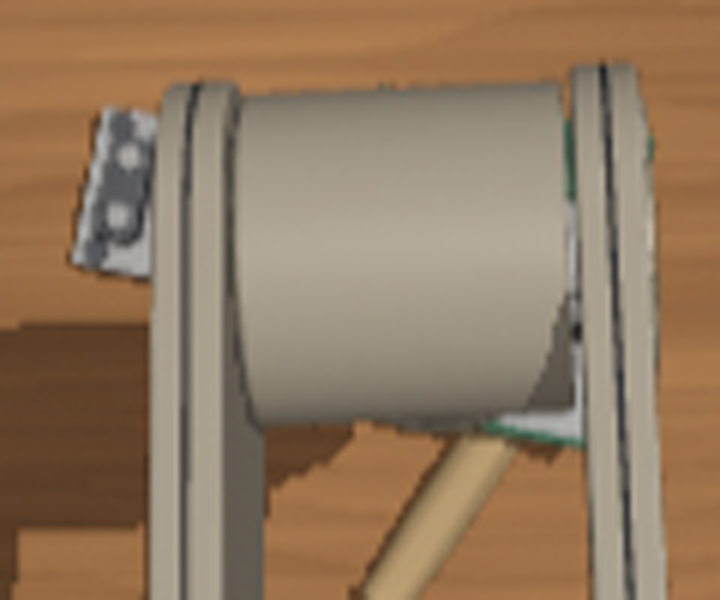

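Request:
apply_moves(series=[[0.58, [0, 0, -0.001], -0.73], [0.58, [0, 0, -0.001], -0.73], [0.58, [0, 0, -0.001], -0.73], [0.58, [0, 0, -0.001], -0.73], [0.58, [0, 0, -0.001], -0.73]])

```text
time: 7.9
tool_pos: [509.9, 53.0, 95.3]
tcp_rot: [179.1, 0.6, -35.1]
ft_force: [0.4, -0.5, 0.5]
finger_gap: 49.4
```

```bash
python3 st.py
```

```text
t 7.9 p [509.94  52.97  95.27] yaw -35.1 F [ 0.39 -0.46  0.54] MK [ 0.05  0.09 -0.01] gap 49.4 Ma -0.026 tilt [179.06   0.64]
```

Request:
apply_moves(series=[[0.3, [0, 0, 0], 0], [0.3, [0, 0, 0], 0], [0.3, [0, 0, 0], 0.1], [0.3, [0, 0, 0], 0.2]])

```text
time: 8.4
tool_pos: [507.8, 51.0, 96.4]
tcp_rot: [178.8, 0.8, -23.1]
ft_force: [-8.0, 1.9, 12.7]
finger_gap: 38.3
```

```bash
python3 st.py
```

```text
t 8.4 p [507.84  51.04  96.41] yaw -23.1 F [-8.    1.9  12.73] MK [ 3.11 -2.07  0.53] gap 38.3 Ma -1.555 tilt [178.76   0.82]
```

Request:
apply_moves(series=[[0.3, [0.001, 0.001, 0], 0.0]])

```text
time: 8.52
tool_pos: [508.7, 52.8, 96.6]
tcp_rot: [178.9, 0.9, -22.6]
ft_force: [1.7, 3.5, -4.4]
finger_gap: 38.0
```

```bash
python3 st.py
```

```text
t 8.525 p [508.74  52.84  96.62] yaw -22.6 F [ 1.73  3.51 -4.45] MK [ 1.48 -0.64  1.  ] gap 38.0 Ma -0.088 tilt [178.85   0.86]
```

Request:
apply_moves(series=[[0.3, [0.001, 0.001, 0], 0.1], [0.3, [0.001, 0.001, -0.001], 0.1]])

```text
time: 8.78
tool_pos: [508.4, 51.9, 96.1]
tcp_rot: [178.6, 1.0, -16.6]
ft_force: [-14.7, -9.8, 18.2]
finger_gap: 37.7
```

```bash
python3 st.py
```

```text
t 8.775 p [508.43  51.89  96.09] yaw -16.6 F [-14.71  -9.76  18.23] MK [ 0.15  0.07 -0.12] gap 37.7 Ma -0.172 tilt [178.6    0.98]
```

Settled readings are sane; keep turning back.

Request:
apply_moves(series=[[0.3, [0.001, 0.001, -0.001], 0.08], [0.3, [0.001, 0.001, -0.001], 0.14]])

```text
time: 9.02
tool_pos: [508.6, 50.3, 96.1]
tcp_rot: [178.3, 1.1, -8.2]
ft_force: [11.5, 3.7, -11.3]
finger_gap: 37.9
```

```bash
python3 st.py
```

```text
t 9.025 p [508.64  50.31  96.07] yaw -8.2 F [ 11.47   3.67 -11.29] MK [-0.42 -0.22 -0.1 ] gap 37.9 Ma 0.126 tilt [178.32   1.07]
```

Request:
apply_moves(series=[[0.3, [0.001, 0.001, -0.001], 0.08], [0.3, [0.001, 0.001, -0.001], 0.14]])

```text
time: 9.28
tool_pos: [509.9, 49.7, 95.6]
tcp_rot: [178.2, 1.1, 0.1]
ft_force: [10.2, 1.7, -16.1]
finger_gap: 37.7
```

```bash
python3 st.py
```

```text
t 9.275 p [509.9   49.71  95.58] yaw 0.1 F [ 10.2    1.74 -16.07] MK [-1.04 -0.52 -0.49] gap 37.7 Ma 0.122 tilt [178.15   1.06]
```

Request:
apply_moves(series=[[0.3, [0.001, 0.001, -0.001], 0.08], [0.3, [0.001, 0.001, -0.001], 0.14]])

```text
time: 9.52
tool_pos: [510.7, 48.3, 95.5]
tcp_rot: [177.9, 1.2, 8.4]
ft_force: [-7.9, -8.5, 10.9]
finger_gap: 37.7
```

```bash
python3 st.py
```

```text
t 9.525 p [510.69  48.3   95.47] yaw 8.4 F [-7.94 -8.5  10.86] MK [-2.55 -0.26 -1.64] gap 37.7 Ma 0.048 tilt [177.9    1.15]
```

Request:
apply_moves(series=[[0.3, [0.001, 0.001, -0.001], 0.08], [0.3, [0.001, 0.001, -0.001], 0.14]])

```text
time: 9.78
tool_pos: [510.2, 48.0, 96.5]
tcp_rot: [177.8, 1.4, 16.7]
ft_force: [-21.2, -2.7, 26.7]
finger_gap: 37.9
```

```bash
python3 st.py
```

```text
t 9.775 p [510.24  47.96  96.46] yaw 16.7 F [-21.21  -2.7   26.75] MK [-2.83 -0.44 -1.82] gap 37.9 Ma 0.039 tilt [177.79   1.4 ]
```

Request:
apply_moves(series=[[0.62, [0, 0, 0], 0], [0.62, [0.0, 0.005, -0.0], 0], [0.62, [-0.02, 0.005, 0.06], -0.18], [0.62, [-0.08, -0.005, 0.06], -0.37], [0.62, [-0.14, -0.005, 0.06], -0.5]])

```text
time: 10.4
tool_pos: [369.8, 42.7, 157.2]
tcp_rot: [177.8, 1.3, -12.1]
ft_force: [-1.0, 0.9, 1.6]
finger_gap: 53.1
```

Request:
apply_moves(series=[[0.62, [-0.03, -0.01, 0.0], -0.15], [0.62, [-0.03, -0.01, 0.0], -0.3]])

```text
time: 10.65
tool_pos: [338.7, 32.5, 157.1]
tcp_rot: [177.8, 1.2, -29.5]
ft_force: [1.1, -0.4, 0.3]
finger_gap: 52.8
```

```bash
cat > topv.py <<'E'
from h import *
import sys,pickle
s=optics.snapshot("top"); pickle.dump(s,open(sys.argv[1]+".pkl","wb")); cv2.imwrite(f"pics/{sys.argv[1]}.png",cv2.resize(s["color"][180:255,195:305],None,fx=7,fy=7,interpolation=cv2.INTER_CUBIC))
E
python3 topv.py t3; python3 st.py
```

```text
t 10.7 p [339.62  32.61 157.35] yaw -29.9 F [0.65 0.98 0.37] MK [-0.21  0.21 -0.14] gap 53.1 Ma 0.028 tilt [177.83   1.19]
```

View pics/t3.png

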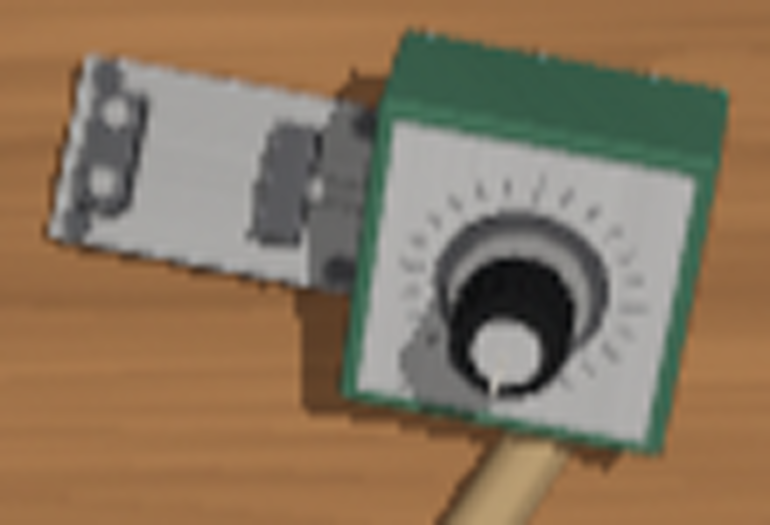

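```bash
cat > jaw.py <<'E'
from h import *
import pickle
from scipy.ndimage import map_coordinates
yd=np.array([.213,.977,0]); xd=np.array([.977,-.213,0]); B=np.array([578.4,171.6,20.])
def prof(s):
    g=cv2.cvtColor(s["color"],cv2.COLOR_BGR2GRAY).astype(float)
    t=np.arange(-50,40,.25); P=np.array([[B+yd*y+xd*x+[0,0,18] for y in t] for x in np.arange(-14,15,2)])
    p=w2p(s,P.reshape(-1,3)); v=map_coordinates(g,[p[:,1],p[:,0]],order=1).reshape(P.shape[:2]); return t,v.mean(0)
def report(s):
    t,v=prof(s)
    # jaw front edge: crossing between bed level and jaw level
    bed=np.median(v[(t>-12)&(t<8)]); m=(t<-15); jawl=np.min(v[m&(t>-45)])
    mid=(bed+jawl)/2
    i=np.where((t<-10)&(v<mid))[0].max(); y1=t[i]+.25*(mid-v[i])/(v[i+1]-v[i])
    k=np.where((t>5)&(v<mid))[0].min(); y2=t[k]
    return y1,y2,bed,jawl
if __name__=="__main__":
    import sys
    np.set_printoptions(precision=0,suppress=True,linewidth=150)
    print("start",report(pickle.load(open("o.pkl","rb"))["top"]))
    for f in sys.argv[1:]:
        s=pickle.load(open(f+".pkl","rb")); print(f,report(s)); print(prof(s)[1][::8])
E
python3 jaw.py t3; cd pics; ls
```

```text
start (np.float64(-19.28111426302748), np.float64(19.0), np.float64(164.9736483379649), np.float64(83.06514992989128))
t3 (np.float64(-25.2386294949066), np.float64(19.0), np.float64(164.94261013504376), np.float64(85.09476396947275))
[102. 110.  97.  85.  91.  91.  90.  89.  89.  89.  92.  92. 110. 150. 165. 165. 165. 165. 165. 165. 165. 165. 165. 165. 165. 165. 165. 165. 164.
 164. 165. 165. 164. 162. 146.  89.  71.  92. 102. 115. 123. 122. 117.  99.  92.]
c1.png
c2.png
c3.png
c4.png
c5.png
c6.png
s2.png
s3.png
s4.png
s5.png
s6.png
s7.png
s8.png
side0.png
side1.png
t2.png
t3.png
top0.png
top1.png
```

Request:
apply_moves(series=[[0.6, [0.06, 0.008, 0], 0.1], [0.6, [0.12, 0.014, 0], 0.1], [0.6, [0.1704, 0.0206, 0], 0.1], [0.6, [0.1704, 0.0206, -0.04], 0.1], [0.6, [0.1704, 0.0206, -0.062], 0.1]])

```text
time: 11.32
tool_pos: [509.7, 53.5, 92.5]
tcp_rot: [177.7, 1.4, -24.0]
ft_force: [-0.3, 0.0, 0.1]
finger_gap: 50.9
```

Request:
apply_moves(series=[[0.3, [0, 0, -0.001], 0], [0.3, [0, 0, -0.001], 0], [0.3, [0, 0, -0.001], 0]])

```text
time: 11.7
tool_pos: [507.0, 52.2, 89.8]
tcp_rot: [177.5, 1.6, -23.8]
ft_force: [-8.3, -7.1, -2.7]
finger_gap: 39.3
```

```bash
python3 st.py
```

```text
t 11.7 p [507.    52.16  89.84] yaw -23.8 F [-8.27 -7.14 -2.67] MK [ 0.07 -0.02  0.18] gap 39.3 Ma 0.104 tilt [177.46   1.65]
```

Request:
apply_moves(series=[[0.3, [0.001, 0.001, 0], 0.1], [0.3, [0.001, 0.002, 0], 0.2], [0.3, [0.001, 0.002, 0], 0.3]])

```text
time: 12.08
tool_pos: [504.6, 50.4, 91.0]
tcp_rot: [177.0, 2.1, -6.3]
ft_force: [-29.0, -20.3, 29.2]
finger_gap: 38.3
```

```bash
python3 st.py
```

```text
t 12.075 p [504.6   50.39  90.99] yaw -6.3 F [-28.97 -20.29  29.19] MK [-1.38  0.56 -1.28] gap 38.3 Ma -0.214 tilt [176.99   2.1 ]
```

Request:
apply_moves(series=[[0.3, [0.002, 0.002, 0.002], 0.1], [0.3, [0.002, 0.002, 0.002], 0.2]])

```text
time: 12.32
tool_pos: [503.8, 48.2, 92.7]
tcp_rot: [176.6, 2.6, 5.4]
ft_force: [-15.7, -21.9, 8.2]
finger_gap: 38.3
```

```bash
python3 st.py
```

```text
t 12.325 p [503.79  48.16  92.72] yaw 5.4 F [-15.71 -21.91   8.16] MK [-2.12  0.03 -1.59] gap 38.3 Ma -0.114 tilt [176.58   2.56]
```

Request:
apply_moves(series=[[0.3, [0.002, 0.002, 0.002], 0.1], [0.3, [0.002, 0.002, 0.002], 0.2]])

```text
time: 12.58
tool_pos: [500.2, 46.9, 93.4]
tcp_rot: [176.5, 3.4, 17.0]
ft_force: [-31.7, -18.0, 17.5]
finger_gap: 37.7
```

```bash
python3 st.py
```

```text
t 12.575 p [500.22  46.92  93.38] yaw 17.0 F [-31.7  -18.    17.49] MK [-1.5  -0.01 -1.43] gap 37.7 Ma -0.337 tilt [176.48   3.41]
```

Request:
apply_moves(series=[[0.62, [0, 0, 0], 0], [0.62, [0.0, 0.004, 0.0], 0], [0.62, [-0.02, 0.005, 0.06], -0.1], [0.62, [-0.08, -0.005, 0.06], -0.2], [0.62, [-0.14, -0.005, 0.06], -0.3]])

```text
time: 13.2
tool_pos: [360.5, 42.1, 154.9]
tcp_rot: [176.5, 3.2, -0.3]
ft_force: [-1.6, -0.5, 1.3]
finger_gap: 52.8
```

Request:
apply_moves(series=[[0.62, [-0.02, -0.01, 0.0], -0.1], [0.62, [-0.02, -0.01, 0.0], -0.2]])

```text
time: 13.45
tool_pos: [340.4, 32.3, 155.8]
tcp_rot: [176.5, 3.0, -11.9]
ft_force: [1.4, -0.4, 0.4]
finger_gap: 53.0
```

```bash
python3 topv.py t4; python3 st.py; python3 jaw.py t3 t4
```

```text
t 13.5 p [341.05  32.43 155.95] yaw -12.2 F [0.35 0.96 0.24] MK [-0.16  0.09 -0.17] gap 52.8 Ma -0.037 tilt [176.55   3.01]
start (np.float64(-19.28111426302748), np.float64(19.0), np.float64(164.9736483379649), np.float64(83.06514992989128))
t3 (np.float64(-25.2386294949066), np.float64(19.0), np.float64(164.94261013504376), np.float64(85.09476396947275))
[102. 110.  97.  85.  91.  91.  90.  89.  89.  89.  92.  92. 110. 150. 165. 165. 165. 165. 165. 165. 165. 165. 165. 165. 165. 165. 165. 165. 164.
 164. 165. 165. 164. 162. 146.  89.  71.  92. 102. 115. 123. 122. 117.  99.  92.]
t4 (np.float64(-27.209822847570603), np.float64(19.0), np.float64(164.70357988637176), np.float64(86.18171952355702))
[ 99.  95.  81.  90.  91.  90.  89.  89.  89.  92.  92. 111. 147. 165. 165. 165. 165. 165. 165. 165. 165. 165. 165. 165. 165. 165. 165. 165. 164.
 164. 164. 164. 164. 162. 146.  89.  70.  92. 101. 114. 123. 121. 117.  99.  92.]
```

View pics/t4.png

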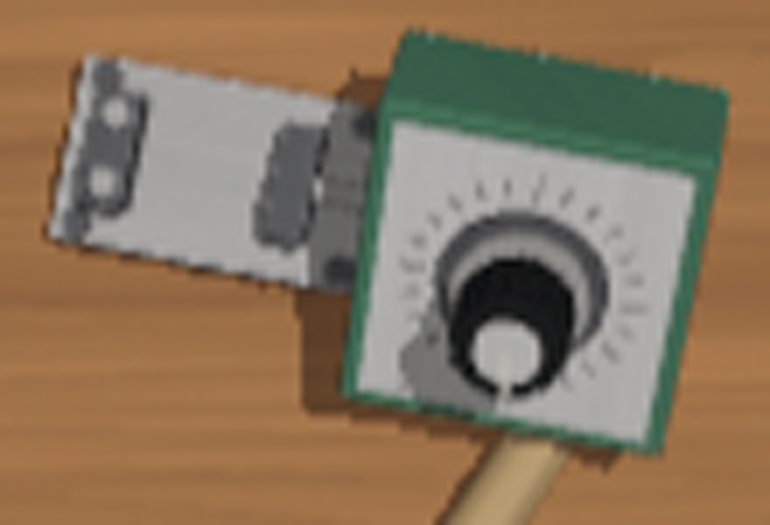

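Request:
apply_moves(series=[[0.56, [0.06, 0.008, 0], 0.15], [0.56, [0.12, 0.014, 0], 0.3], [0.56, [0.169, 0.0206, 0], 0.39], [0.56, [0.169, 0.0206, -0.04], 0.39], [0.56, [0.169, 0.0206, -0.061], 0.39]])

```text
time: 14.12
tool_pos: [510.3, 53.5, 93.0]
tcp_rot: [176.6, 3.1, 10.3]
ft_force: [-1.4, -8.7, 10.3]
finger_gap: 48.0
```

Request:
apply_moves(series=[[0.3, [0, 0, 0.003], 0], [0.3, [0, 0, 0.003], 0], [0.3, [-0.002, 0, 0.003], -0.15], [0.3, [-0.003, 0, 0.003], -0.3]])

```text
time: 14.62
tool_pos: [507.5, 51.9, 94.6]
tcp_rot: [176.4, 3.1, -7.0]
ft_force: [6.9, -6.5, -11.6]
finger_gap: 38.1
```

```bash
python3 st.py
```

```text
t 14.625 p [507.46  51.94  94.6 ] yaw -7.0 F [  6.94  -6.48 -11.63] MK [0.49 0.32 0.97] gap 38.1 Ma 0.56 tilt [176.39   3.13]
```

Request:
apply_moves(series=[[0.3, [-0.002, 0, 0], -0.1], [0.3, [-0.004, 0, 0], -0.2]])

```text
time: 14.88
tool_pos: [506.5, 52.6, 95.1]
tcp_rot: [176.6, 2.8, -18.4]
ft_force: [14.7, 0.9, -11.3]
finger_gap: 38.0
```

```bash
python3 st.py
```

```text
t 14.875 p [506.46  52.61  95.08] yaw -18.4 F [ 14.74   0.88 -11.31] MK [ 1.71 -0.82  1.08] gap 38.0 Ma -0.169 tilt [176.56   2.83]
```

Request:
apply_moves(series=[[0.3, [-0.002, 0, 0], -0.1], [0.3, [-0.004, 0, 0], -0.23]])

```text
time: 15.12
tool_pos: [505.4, 54.4, 96.5]
tcp_rot: [176.9, 2.6, -31.6]
ft_force: [10.0, 7.2, -3.6]
finger_gap: 38.2
```

```bash
python3 st.py
```

```text
t 15.125 p [505.43  54.39  96.55] yaw -31.6 F [ 9.96  7.23 -3.58] MK [ 1.71 -0.85  1.64] gap 38.2 Ma 0.282 tilt [176.87   2.62]
```

Request:
apply_moves(series=[[0.58, [0, 0, 0], 0], [0.58, [0.003, -0.001, 0], 0], [0.58, [0.004, -0.001, -0.001], 0.18], [0.58, [0.004, -0.001, -0.001], 0.36], [0.58, [0.004, -0.001, -0.001], 0.54]])

```text
time: 15.75
tool_pos: [509.9, 53.6, 95.5]
tcp_rot: [176.9, 2.6, -0.2]
ft_force: [0.1, 0.6, -0.6]
finger_gap: 49.4
```

Request:
apply_moves(series=[[0.56, [0, 0, 0], 0.1], [0.56, [0, 0, 0], 0.2], [0.3, [0, 0, 0], 0.2], [0.3, [0, 0, 0], 0.2], [0.3, [-0.001, 0, 0], 0.05]])

```text
time: 16.38
tool_pos: [509.7, 51.6, 97.5]
tcp_rot: [176.7, 2.6, 2.6]
ft_force: [-12.7, -8.4, 28.1]
finger_gap: 38.4
```

```bash
python3 st.py
```

```text
t 16.375 p [509.67  51.64  97.46] yaw 2.6 F [-12.72  -8.4   28.14] MK [-0.15  0.07  0.3 ] gap 38.4 Ma 0.341 tilt [176.66   2.56]
```

Request:
apply_moves(series=[[0.3, [-0.002, 0, 0], -0.1], [0.3, [-0.004, 0, 0.001], -0.2]])

```text
time: 16.62
tool_pos: [507.2, 51.8, 99.3]
tcp_rot: [176.7, 2.4, -8.9]
ft_force: [10.3, 1.3, -6.5]
finger_gap: 37.8
```

```bash
python3 st.py
```

```text
t 16.625 p [507.17  51.81  99.28] yaw -8.9 F [10.31  1.29 -6.53] MK [0.63 0.27 0.7 ] gap 37.8 Ma 0.256 tilt [176.7   2.4]
```

Request:
apply_moves(series=[[0.3, [-0.002, 0, 0], -0.1], [0.3, [-0.003, 0, 0], -0.2]])

```text
time: 16.88
tool_pos: [505.5, 52.7, 100.4]
tcp_rot: [176.8, 2.3, -20.5]
ft_force: [3.4, 4.8, 3.8]
finger_gap: 37.5
```

```bash
python3 st.py
```

```text
t 16.875 p [505.5   52.66 100.43] yaw -20.5 F [3.39 4.8  3.78] MK [ 0.97 -0.23  0.88] gap 37.5 Ma 0.152 tilt [176.83   2.3 ]
```

Request:
apply_moves(series=[[0.3, [-0.001, 0, 0], -0.1], [0.3, [-0.003, 0, 0], -0.22]])

```text
time: 17.12
tool_pos: [503.3, 54.1, 101.8]
tcp_rot: [177.0, 2.3, -33.1]
ft_force: [-7.2, 8.8, 14.4]
finger_gap: 37.4
```

```bash
python3 st.py
```

```text
t 17.125 p [503.3   54.11 101.78] yaw -33.1 F [-7.16  8.79 14.43] MK [0.54 0.02 0.83] gap 37.4 Ma 0.385 tilt [176.98   2.31]
```

Request:
apply_moves(series=[[0.6, [0, 0, 0], 0], [0.6, [0.003, -0.001, 0], 0], [0.6, [-0.015, -0.001, 0.055], 0.15], [0.6, [-0.075, -0.01, 0.055], 0.33], [0.6, [-0.135, -0.02, 0.055], 0.5]])

```text
time: 17.75
tool_pos: [368.0, 33.8, 157.5]
tcp_rot: [177.0, 2.2, -4.0]
ft_force: [-1.3, 0.5, 1.6]
finger_gap: 51.3
```

Request:
apply_moves(series=[[0.56, [-0.02, 0, 0], 0.12], [0.56, [-0.02, 0, 0], 0.24]])

```text
time: 18.0
tool_pos: [347.2, 33.7, 157.4]
tcp_rot: [177.0, 2.2, 10.0]
ft_force: [-0.2, 0.3, -0.0]
finger_gap: 48.0
```

```bash
python3 topv.py t5; python3 st.py; python3 jaw.py t5
```

```text
t 18.05 p [347.86  33.76 157.65] yaw 10.3 F [-0.07 -0.41 -0.  ] MK [ 0.09 -0.08  0.07] gap 48.2 Ma -0.001 tilt [176.95   2.15]
start (np.float64(-19.28111426302748), np.float64(19.0), np.float64(164.9736483379649), np.float64(83.06514992989128))
t5 (np.float64(-23.371730340278482), np.float64(19.0), np.float64(164.75670639067587), np.float64(85.06728117594872))
[102. 114. 123. 107.  85.  91.  91.  90.  89.  89.  89.  91.  93. 112. 151. 165. 165. 165. 165. 165. 165. 165. 164. 165. 165. 165. 165. 165. 164.
 164. 164. 164. 164. 162. 146.  89.  71.  92. 102. 115. 123. 122. 117.  99.  92.]
```

View pics/t5.png

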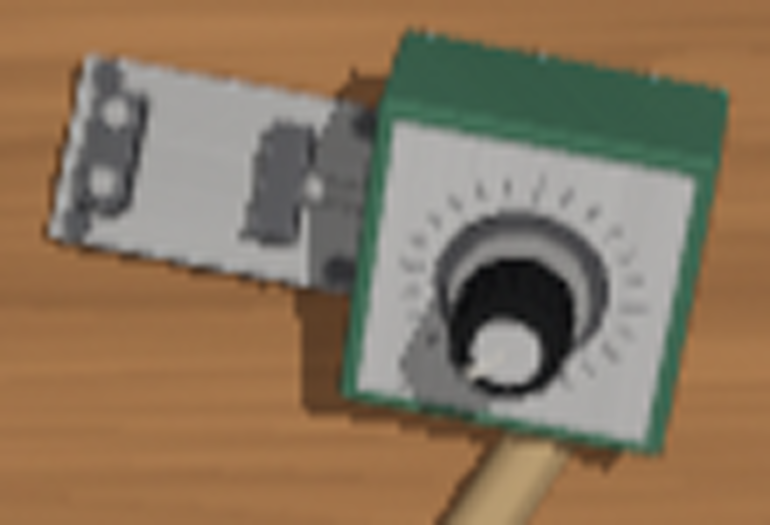

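```bash
cat > ptr.py <<'E'
from h import *
import pickle,sys
yaw=np.radians(-12.3); Rz=np.array([[np.cos(yaw),-np.sin(yaw),0],[np.sin(yaw),np.cos(yaw),0],[0,0,1]])
a=Rz@[-.5736,0,.8192]; u=Rz@[.8192,0,.5736]; v=Rz@[0,1.,0]; T=np.array([510.7,52.6,109])+14*a
from scipy.ndimage import map_coordinates
def ptr(s):
    g=cv2.cvtColor(s["color"],cv2.COLOR_BGR2GRAY).astype(float)
    # cap centre: white blob
    th=np.radians(np.arange(-180,180,1)); R=np.arange(12.5,19,.5)
    P=np.array([[T+r_*(np.cos(t)*(-u)+np.sin(t)*v) for r_ in R] for t in th])  # angle 0=front, + toward +y(left)
    p=w2p(s,P.reshape(-1,3)); w=map_coordinates(g,[p[:,1],p[:,0]],order=1).reshape(P.shape[:2]).mean(1)
    w=w-np.median(w); i=w.argmax(); k=np.arange(i-15,i+16)%360; ww=np.clip(w[k]-.3*w[i],0,None)
    return np.degrees(th[i])+(ww*np.arange(-15,16)).sum()/ww.sum(), w[i]
if __name__=="__main__":
    print("start",ptr(pickle.load(open("o.pkl","rb"))["top"]))
    for f in sys.argv[1:]: print(f,ptr(pickle.load(open(f+".pkl","rb"))))
E
python3 ptr.py t3 t4 t5
```

```text
start (np.float64(67.8330528994077), np.float64(85.5737151956942))
t3 (np.float64(7.802325480580102), np.float64(109.96296349097541))
t4 (np.float64(-5.872268913603019), np.float64(103.9507078752022))
t5 (np.float64(42.39789642754729), np.float64(101.01153323539899))
```

Request:
apply_moves(series=[[0.56, [0.06, 0.008, 0], 0.03], [0.56, [0.12, 0.014, 0], 0.05], [0.56, [0.162, 0.0195, 0], 0.05], [0.56, [0.162, 0.0195, -0.04], 0.05], [0.56, [0.162, 0.0195, -0.061], 0.05]])

```text
time: 18.68
tool_pos: [509.6, 53.1, 94.0]
tcp_rot: [177.0, 2.3, 13.1]
ft_force: [-0.1, -4.3, 5.9]
finger_gap: 47.8
```

Request:
apply_moves(series=[[0.3, [0, 0, 0.001], 0], [0.3, [0, 0, 0.001], 0], [0.3, [-0.001, 0, 0.001], -0.15], [0.3, [-0.002, 0, 0.001], -0.3]])

```text
time: 19.18
tool_pos: [507.2, 51.7, 95.0]
tcp_rot: [176.8, 2.4, -4.4]
ft_force: [-1.3, -1.0, 1.4]
finger_gap: 38.3
```

```bash
python3 st.py
```

```text
t 19.175 p [507.19  51.71  95.01] yaw -4.4 F [-1.31 -0.97  1.36] MK [ 0.86 -0.03  0.56] gap 38.3 Ma -0.026 tilt [176.83   2.44]
```

Request:
apply_moves(series=[[0.3, [-0.001, 0, 0], -0.1], [0.3, [-0.002, 0, 0], -0.2], [0.3, [-0.003, 0, 0], -0.3], [0.3, [-0.003, 0, 0], -0.48]])

```text
time: 19.68
tool_pos: [506.0, 54.5, 97.0]
tcp_rot: [177.2, 2.4, -32.1]
ft_force: [-2.8, 16.5, 14.3]
finger_gap: 38.0
```

```bash
python3 st.py
```

```text
t 19.675 p [505.95  54.45  96.99] yaw -32.1 F [-2.76 16.49 14.25] MK [ 1.83 -0.19  1.63] gap 38.0 Ma 0.288 tilt [177.16   2.43]
```

Request:
apply_moves(series=[[0.6, [0, 0, 0], 0], [0.6, [0.003, -0.001, 0], 0], [0.6, [-0.015, -0.001, 0.06], 0.15], [0.6, [-0.075, -0.01, 0.06], 0.33], [0.6, [-0.135, -0.02, 0.06], 0.5]])

```text
time: 20.3
tool_pos: [370.7, 34.1, 157.7]
tcp_rot: [177.1, 2.4, -3.1]
ft_force: [-0.5, 0.3, 1.1]
finger_gap: 51.3
```

Request:
apply_moves(series=[[0.56, [-0.02, 0, 0], 0.12], [0.56, [-0.02, 0, 0], 0.2]])

```text
time: 20.55
tool_pos: [349.9, 33.9, 157.6]
tcp_rot: [177.1, 2.3, 8.6]
ft_force: [0.4, 0.1, -0.3]
finger_gap: 48.2
```

```bash
python3 topv.py t6; python3 st.py; python3 jaw.py t6;python3 ptr.py t6
```

```text
t 20.6 p [350.57  33.94 157.82] yaw 8.8 F [-0.09 -0.05 -0.22] MK [-0.01 -0.13  0.  ] gap 48.0 Ma -0.008 tilt [177.12   2.28]
start (np.float64(-19.28111426302748), np.float64(19.0), np.float64(164.9736483379649), np.float64(83.06514992989128))
t6 (np.float64(-19.26130148964026), np.float64(19.0), np.float64(164.81399542877534), np.float64(83.3354385208171))
[102. 114. 126. 135. 139. 117.  84.  90.  91.  90.  89.  89.  89.  89.  91. 112. 147. 165. 165. 165. 165. 165. 164. 165. 165. 165. 165. 165. 164.
 164. 164. 164. 164. 162. 146.  89.  71.  92. 101. 114. 123. 122. 117.  99.  92.]
start (np.float64(67.8330528994077), np.float64(85.5737151956942))
t6 (np.float64(68.1848539582749), np.float64(85.08496104514327))
```

View pics/t6.png

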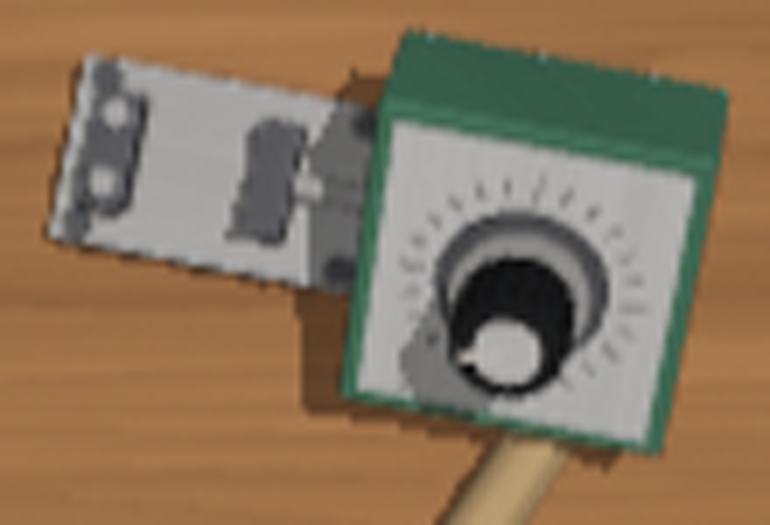

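Request:
apply_moves(series=[[0.56, [0.06, 0.008, 0], -0.05], [0.56, [0.12, 0.014, 0], -0.12], [0.56, [0.1595, 0.0194, 0], -0.12], [0.56, [0.1595, 0.0194, -0.04], -0.12], [0.56, [0.1595, 0.0194, -0.06], -0.12]])

```text
time: 21.22
tool_pos: [509.7, 53.2, 95.0]
tcp_rot: [177.1, 2.5, 1.8]
ft_force: [-0.2, -0.5, 0.7]
finger_gap: 47.8
```

Request:
apply_moves(series=[[0.3, [0, 0, 0], 0], [0.3, [0, 0, 0], 0], [0.3, [0, 0, 0], 0], [0.3, [-0.001, 0, 0], -0.13]])

```text
time: 21.72
tool_pos: [507.4, 51.3, 94.0]
tcp_rot: [176.9, 2.7, -5.8]
ft_force: [0.1, -0.3, -4.7]
finger_gap: 38.2
```

```bash
python3 st.py
```

```text
t 21.725 p [507.45  51.33  94.02] yaw -5.8 F [ 0.15 -0.34 -4.71] MK [ 0.62 -0.08  0.71] gap 38.2 Ma 0.227 tilt [176.92   2.67]
```

Request:
apply_moves(series=[[0.3, [-0.001, 0, 0], -0.13], [0.3, [-0.002, 0, 0], -0.25], [0.3, [-0.002, 0, 0], -0.25]])

```text
time: 22.1
tool_pos: [505.7, 52.9, 95.4]
tcp_rot: [177.1, 2.8, -20.2]
ft_force: [-7.7, 5.8, 13.4]
finger_gap: 38.0
```

```bash
python3 st.py
```

```text
t 22.1 p [505.71  52.93  95.4 ] yaw -20.2 F [-7.66  5.84 13.41] MK [1.19 0.01 0.74] gap 38.0 Ma -0.059 tilt [177.07   2.75]
```

Request:
apply_moves(series=[[0.6, [0, 0, 0], 0], [0.6, [0.003, 0.0, 0], 0], [0.6, [-0.015, -0.001, 0.06], 0.1], [0.6, [-0.075, -0.01, 0.06], 0.2], [0.6, [-0.135, -0.02, 0.06], 0.3]])

```text
time: 22.72
tool_pos: [370.5, 32.6, 156.3]
tcp_rot: [177.1, 2.7, -2.8]
ft_force: [-0.5, 0.1, 1.3]
finger_gap: 50.9
```

Request:
apply_moves(series=[[0.56, [-0.02, 0, 0], 0.1], [0.56, [-0.02, 0, 0], 0.1]])

```text
time: 22.98
tool_pos: [350.2, 32.5, 156.5]
tcp_rot: [177.0, 2.5, 2.9]
ft_force: [0.5, 0.6, 0.1]
finger_gap: 48.1
```

```bash
python3 topv.py t7; python3 st.py; python3 jaw.py t7;python3 ptr.py t7
```

```text
t 23.025 p [351.12  32.56 156.72] yaw 2.8 F [ 0.29 -0.1   0.87] MK [0.06 0.18 0.05] gap 47.9 Ma 0.027 tilt [177.05   2.53]
start (np.float64(-19.28111426302748), np.float64(19.0), np.float64(164.9736483379649), np.float64(83.06514992989128))
t7 (np.float64(-17.41448411172247), np.float64(19.0), np.float64(164.7255114261933), np.float64(85.52256423891917))
[102. 114. 126. 135. 143. 149. 121.  86.  90.  90.  90.  89.  89.  89.  89.  92. 114. 151. 165. 165. 165. 165. 165. 165. 165. 165. 165. 165. 164.
 164. 164. 164. 164. 162. 146.  89.  71.  92. 102. 115. 123. 122. 117.  99.  92.]
start (np.float64(67.8330528994077), np.float64(85.5737151956942))
t7 (np.float64(85.37748933188843), np.float64(83.01939530282114))
```

View pics/t7.png

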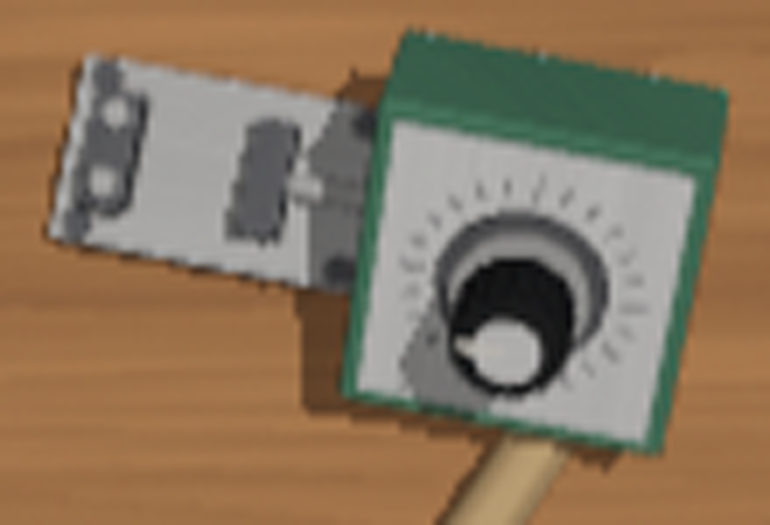

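```bash
cat > sp.py <<'E'
from h import *
np.set_printoptions(precision=1,suppress=True)
s=optics.snapshot("top"); im=s["color"]; hsv=cv2.cvtColor(im,cv2.COLOR_BGR2HSV)
m=((hsv[...,1]<50)&(hsv[...,2]>130)).astype(np.uint8)
n,l,st,c=cv2.connectedComponentsWithStats(m)
for i in range(1,n):
    x,y,w,h,A=st[i]
    if 330<x<420 and 190<y<280 and 40<A<400:
        # upsample for subpixel contour
        g=cv2.resize(im[y-4:y+h+4,x-4:x+w+4],None,fx=8,fy=8,interpolation=cv2.INTER_CUBIC); hs=cv2.cvtColor(g,cv2.COLOR_BGR2HSV)
        mm=((hs[...,1]<60)&(hs[...,2]>140)).astype(np.uint8)
        cn=max(cv2.findContours(mm,0,cv2.CHAIN_APPROX_NONE)[0],key=cv2.contourArea).reshape(-1,2)
        px=(cn+.5)/8+[x-4,y-4]-.5
        W=ray(s,px,40)[:,:2].astype(np.float32)
        r_=cv2.minAreaRect(W); b=cv2.boxPoints(r_); e1=b[1]-b[0]; e2=b[2]-b[1]
        e=e1 if np.hypot(*e1)>np.hypot(*e2) else e2
        print(c[i],A,"centre",np.array(r_[0]),"size",np.array(r_[1]),"long dir deg",np.degrees(np.arctan2(e[1],e[0])))
cv2.imwrite("pics/t8.png",cv2.resize(im[190:280,325:415],None,fx=6,fy=6,interpolation=cv2.INTER_CUBIC))
print(sense()["time"])
E
python3 sp.py
```

```text
[400.2 203. ] 142 centre [ 569.5 -290.6] size [22.  46.9] long dir deg -77.045006
[374.4 239.1] 109 centre [ 477.6 -219.9] size [36.3 21. ] long dir deg 68.67749
[350.6 262. ] 82 centre [ 420.5 -156.2] size [27.  21.6] long dir deg 75.87363
23.075
```

View pics/t8.png

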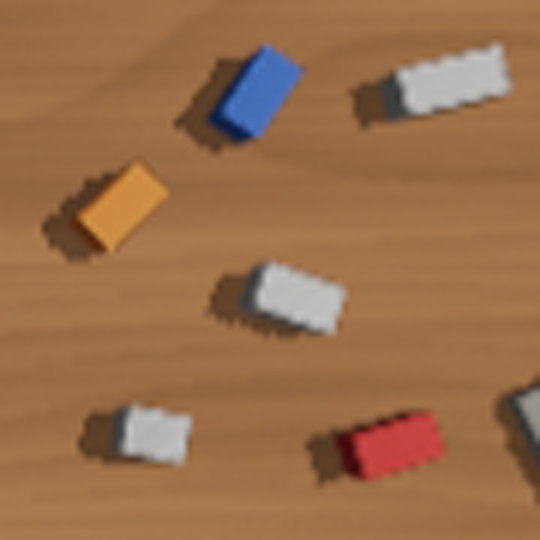

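Request:
apply_moves(series=[[0.6, [0.1265, -0.2525, -0.03], 1.15], [0.6, [0.1265, -0.2525, -0.03], 1.15], [0.6, [0.1265, -0.2525, -0.03], 1.15], [0.6, [0.1265, -0.2525, -0.03], 1.15], [0.6, [0.1265, -0.2525, -0.03], 1.15]])

```text
time: 23.7
tool_pos: [479.7, -222.6, 125.8]
tcp_rot: [177.1, 2.6, 53.3]
ft_force: [0.7, 0.5, 0.4]
finger_gap: 51.4
```

Request:
apply_moves(series=[[0.6, [0, 0, -0.03], 0.2], [0.6, [0, 0, -0.03], 0.2], [0.6, [0, 0, -0.03], 0.2]])

```text
time: 24.08
tool_pos: [480.0, -222.5, 96.0]
tcp_rot: [177.1, 2.5, 64.5]
ft_force: [-0.5, -0.3, -0.7]
finger_gap: 51.5
```

```bash
python3 st.py; python3 look.py s9 250 225 80 9
```

```text
t 24.075 p [ 480.05 -222.46   96.04] yaw 64.5 F [-0.5  -0.35 -0.67] MK [ 0.28 -0.06 -0.15] gap 51.5 Ma -0.282 tilt [177.11   2.54]
24.125 [ 480.45 -222.49   96.73] [177.02   2.55  64.56] [0.12 0.26 0.62] [-0.01  0.03 -0.04] 50.95416853840975 [-28.71  -0.87 107.29  -2.52  70.48  -2.56]
```

View pics/s9.png

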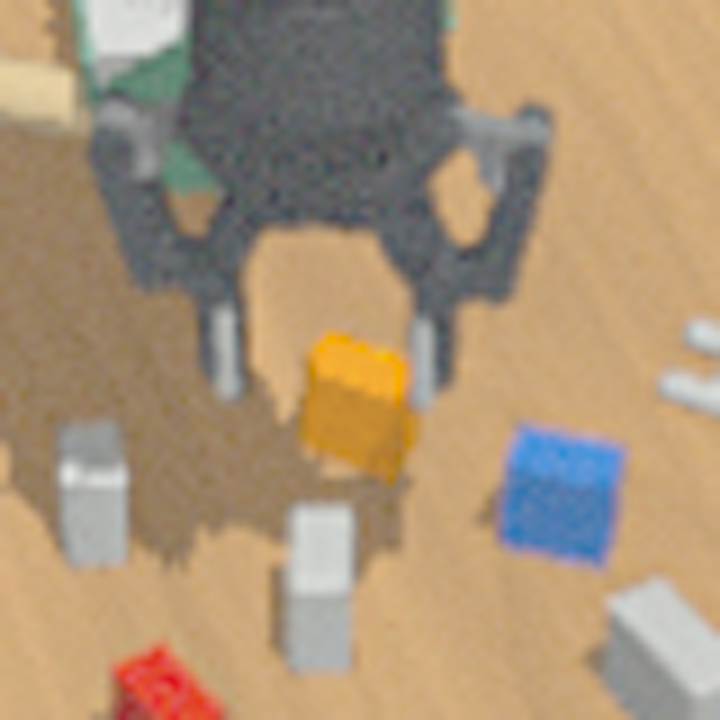

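Run:
```python
from h import *
np.set_printoptions(precision=1,suppress=True)
s=optics.snapshot("side"); q=sense(); A=np.radians(q["tcp_rot"][2]); ty=np.array([np.sin(A),-np.cos(A)]); tx=np.array([np.cos(A),np.sin(A)])
c=q["tool_pos"]; print(c)
for z in (86,96,106,112):
    print(z,((w2p(s,[np.r_[c[:2]+ty*e+tx*f,z] for e in (28,-28) for f in (-11,11)])-[250,225])*9).tolist())
# spacer box projected
L=np.radians(68.7); l=np.array([np.cos(L),np.sin(L)]); n=np.array([l[1],-l[0]])
for C in ([477.6,-219.9],):
    print(((w2p(s,[np.r_[np.array(C)+l*a*18+n*b*10,z] for z in (0,40) for a,b in ((1,1),(1,-1),(-1,-1),(-1,1))])-[250,225])*9).tolist())
```

```text
[ 480.7 -222.5   97.1]
86 [[416.611219064551, 473.6149775983435], [422.1696027137548, 423.12721712523], [235.7346357803042, 458.2346094092719], [243.83053720290025, 408.18221047449777]]
96 [[417.67001348391034, 450.676625641032], [423.2384561624525, 400.237510701501], [235.813029101197, 435.3101474397372], [243.94983516482063, 385.3087677714486]]
106 [[418.7382995672692, 427.48367614682496], [424.3166701952149, 377.0987166136874], [235.89187998203738, 412.13270204406945], [244.06994184122544, 362.18781458011557]]
112 [[419.38386738229576, 413.4441995789161], [424.9681297260205, 363.0944463578836], [235.9394099846266, 398.10332220098076], [244.14239530922686, 348.1950243108486]]
[[345.0846524349067, 584.3727939174487], [284.2412480274132, 582.2610005466681], [280.36981555566524, 665.1894459950242], [342.57746072210347, 667.3971962056369], [347.65486692988543, 499.5415386518439], [285.5503238898213, 497.4348926044818], [281.63790603193024, 580.2577462985812], [345.1723156024385, 582.4627407174846]]
```

Request:
apply_moves(series=[[0.55, [-0.0024, 0.0023, -0.02], 0.07], [0.55, [-0.0024, 0.0023, -0.05], 0.07], [0.55, [-0.0024, 0.0023, -0.076], 0.07], [0.55, [-0.0024, 0.0023, -0.076], 0.07]])

```text
time: 24.68
tool_pos: [477.3, -219.0, 20.2]
tcp_rot: [177.1, 2.5, 68.6]
ft_force: [-0.5, 0.0, 0.0]
finger_gap: 46.8
```

```bash
python3 st.py; python3 look.py s10 250 245 60 10
```

```text
t 24.675 p [ 477.26 -219.03   20.19] yaw 68.6 F [-0.49  0.04  0.04] MK [ 0.03 -0.06 -0.16] gap 46.8 Ma -0.151 tilt [177.12   2.53]
24.725 [ 478.37 -219.69   21.68] [176.99   2.55  68.6 ] [ 0.22 -0.92  0.57] [0.08 0.06 0.  ] 47.01859413457242 [-28.72   4.32 110.67  -2.43  61.72  -6.29]
```

View pics/s10.png

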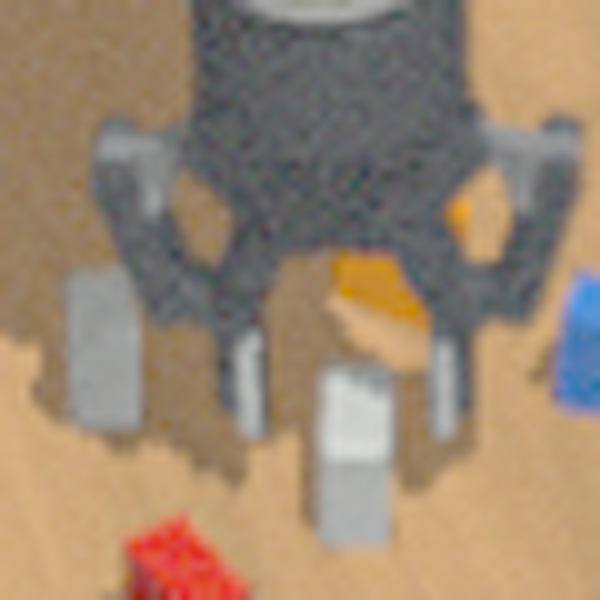

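Request:
apply_moves(series=[[0.55, [0.0, -0.0005, -0.007], 0], [0.3, [0.0, -0.0005, -0.007], 0], [0.3, [0, -0.0005, -0.007], 0]], grip_force=40)

```text
time: 25.1
tool_pos: [478.8, -220.5, 15.4]
tcp_rot: [176.9, 2.6, 68.6]
ft_force: [0.1, -0.1, 0.3]
finger_gap: 25.4
```

```bash
python3 st.py; python3 look.py s11 250 245 60 10
```

```text
t 25.1 p [ 478.84 -220.47   15.38] yaw 68.6 F [ 0.12 -0.11  0.33] MK [-0.08  0.04  0.04] gap 25.4 Ma 0.079 tilt [176.92   2.56]
25.15 [ 478.73 -220.44   15.26] [176.94   2.56  68.59] [ 0.87  0.13 -0.44] [ 0.05 -0.04 -0.04] 25.84150314593445 [-28.77   4.95 110.77  -2.45  60.93  -6.3 ]
```

View pics/s11.png

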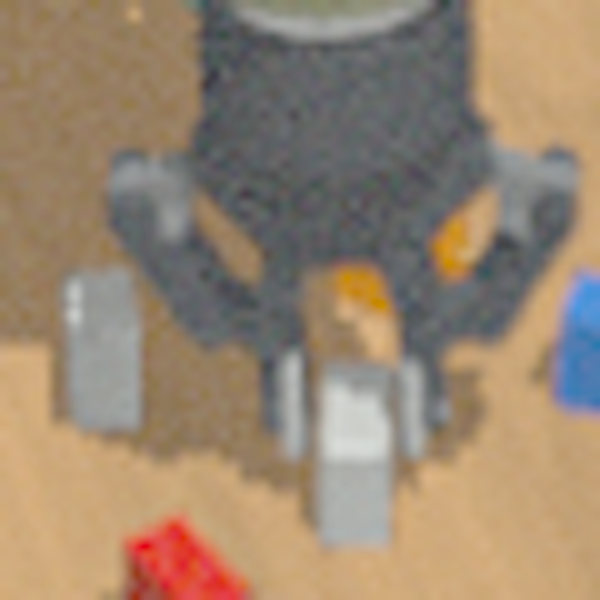

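Request:
apply_moves(series=[[0.36, [0, 0, -0.002], 0], [0.36, [0, 0, -0.004], 0]])

```text
time: 25.4
tool_pos: [478.8, -220.5, 11.3]
tcp_rot: [176.9, 2.6, 68.6]
ft_force: [0.6, -0.2, -0.1]
finger_gap: 30.6
```

```bash
python3 st.py
```

```text
t 25.4 p [ 478.81 -220.49   11.26] yaw 68.6 F [ 0.58 -0.17 -0.13] MK [0.09 0.11 0.17] gap 30.6 Ma 0.104 tilt [176.93   2.56]
```

Request:
apply_moves(series=[[0.36, [0, 0, -0.002], 0], [0.36, [0, 0, -0.003], 0]])

```text
time: 25.65
tool_pos: [478.7, -220.4, 8.0]
tcp_rot: [176.9, 2.6, 68.6]
ft_force: [1.3, 0.2, -0.8]
finger_gap: 30.7
```

```bash
python3 st.py; python3 look.py s12 250 245 60 10
```

```text
t 25.65 p [ 478.65 -220.44    7.99] yaw 68.6 F [ 1.27  0.16 -0.78] MK [0.23 0.08 0.34] gap 30.7 Ma 0.159 tilt [176.95   2.55]
25.7 [ 478.65 -220.42    7.95] [176.95   2.56  68.58] [-0.64 -0.01  0.67] [ 0.02  0.03 -0.01] 30.39279374342666 [-28.77   5.63 110.93  -2.47  60.1   -6.25]
```

View pics/s12.png

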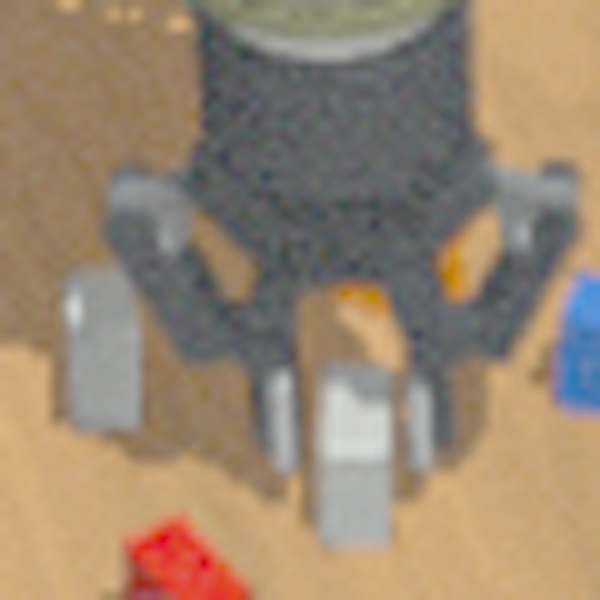

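Request:
apply_moves(series=[[0.36, [0, 0, -0.002], 0], [0.36, [0, 0, -0.004], 0]])

```text
time: 25.95
tool_pos: [478.6, -220.4, 3.8]
tcp_rot: [177.0, 2.6, 68.6]
ft_force: [0.2, 0.1, 0.2]
finger_gap: 30.6
```

```bash
python3 st.py
```

```text
t 25.95 p [ 478.61 -220.41    3.77] yaw 68.6 F [0.18 0.06 0.2 ] MK [-0.03  0.07  0.06] gap 30.6 Ma 0.078 tilt [176.95   2.55]
```

Request:
apply_moves(series=[[0.36, [0, 0, -0.003], 0], [0.36, [0, 0, -0.006], 0]])

```text
time: 26.2
tool_pos: [478.5, -220.4, -2.5]
tcp_rot: [177.0, 2.6, 68.6]
ft_force: [0.6, 0.2, -1.0]
finger_gap: 30.2
```

```bash
python3 st.py
```

```text
t 26.2 p [ 478.54 -220.38   -2.51] yaw 68.6 F [ 0.65  0.16 -0.97] MK [0.26 0.03 0.22] gap 30.2 Ma 0.038 tilt [176.96   2.55]
```

Request:
apply_moves(series=[[0.1, [0, 0, 0], 0], [0.1, [0, 0, 0], 0], [0.1, [0, 0, 0], 0]], grip_force=40)

```text
time: 26.58
tool_pos: [478.3, -220.2, -2.7]
tcp_rot: [177.0, 2.5, 68.6]
ft_force: [-0.2, 0.2, -2.2]
finger_gap: 19.3
```

```bash
python3 st.py; python3 look.py s13 250 245 60 10
```

```text
t 26.575 p [ 478.31 -220.2    -2.73] yaw 68.6 F [-0.18  0.17 -2.18] MK [ 0.7   0.01 -0.06] gap 19.3 Ma -0.441 tilt [176.99   2.55]
26.625 [ 478.37 -220.26   -2.69] [176.98   2.55  68.58] [ 0.56 -0.21 -2.28] [ 0.07 -0.02 -0.04] 19.37237986863966 [-28.77   6.64 111.15  -2.5   58.91  -6.19]
```

View pics/s13.png

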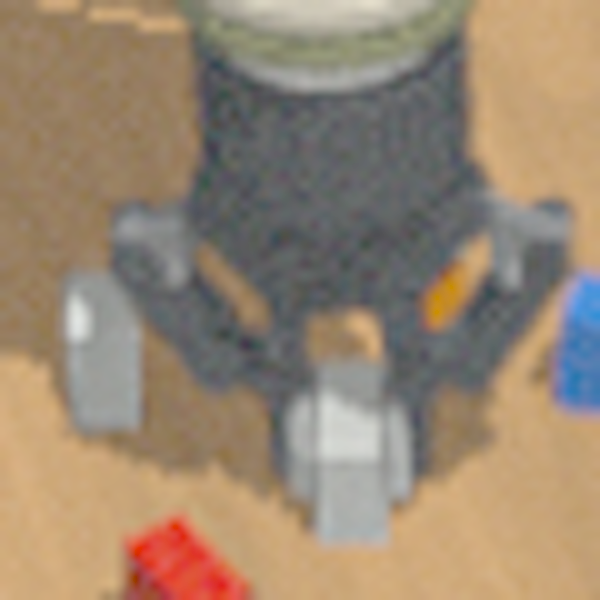

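Request:
apply_moves(series=[[0.1, [0, 0, 0.03], 0], [0.1, [0, 0, 0.09], 0], [0.1, [0, 0, 0.153], 0], [0.1, [0.0, 0.03, 0.155], 0], [0.1, [0.0126, 0.08, 0.155], 0.05]])

```text
time: 27.25
tool_pos: [491.5, -140.8, 154.0]
tcp_rot: [176.8, 2.6, 71.3]
ft_force: [0.8, 0.6, -1.9]
finger_gap: 19.9
```

```bash
python3 st.py
```

```text
t 27.25 p [ 491.5  -140.83  154.  ] yaw 71.3 F [ 0.75  0.6  -1.87] MK [0.3  0.11 0.13] gap 19.9 Ma -0.048 tilt [176.81   2.57]
```

Request:
apply_moves(series=[[0.1, [0.0877, 0.3127, 0], 0.112], [0.1, [0.0877, 0.3127, 0], 0.112], [0.1, [0.0877, 0.3127, 0], 0.112], [0.1, [0.0877, 0.3127, 0], 0.112], [0.1, [0.0877, 0.3127, 0], 0.112]])

```text
time: 27.88
tool_pos: [576.2, 162.5, 153.9]
tcp_rot: [176.8, 2.6, 77.7]
ft_force: [1.4, -0.9, -1.4]
finger_gap: 19.6
```

```bash
python3 st.py; python3 look.py s14 230 150 80 7
```

```text
t 27.875 p [576.19 162.5  153.92] yaw 77.7 F [ 1.45 -0.88 -1.41] MK [ 0.09  0.37 -0.25] gap 19.6 Ma -0.211 tilt [176.79   2.57]
27.925 [576.83 169.98 153.6 ] [176.8    2.29  77.94] [-5.89  2.14 -1.64] [ 0.16  0.39 -0.08] 19.44974451478582 [13.7   8.33 91.46 -3.52 78.35 26.34]
```

View pics/s14.png

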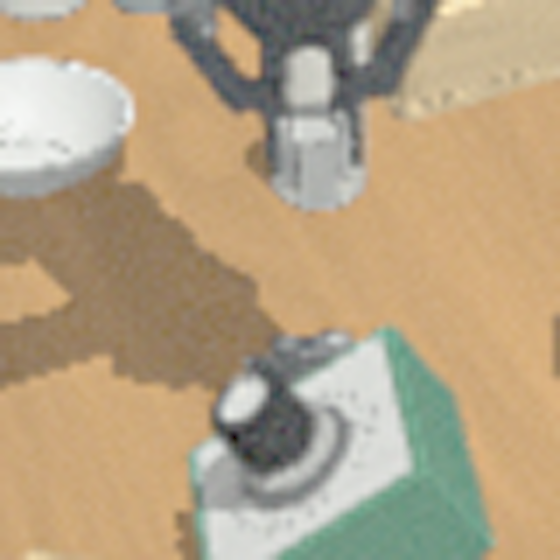

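Request:
apply_moves(series=[[0.1, [0.0024, 0.0019, -0.03], -0.004], [0.1, [0.0024, 0.0019, -0.07], -0.004], [0.1, [0.0024, 0.0019, -0.1], -0.004], [0.1, [0.0024, 0.0019, -0.1], -0.004]])

```text
time: 28.42
tool_pos: [576.2, 171.2, 50.0]
tcp_rot: [177.2, 2.5, 77.7]
ft_force: [-0.2, -0.2, -1.1]
finger_gap: 19.6
```

```bash
python3 st.py; python3 look.py s15 240 160 60 10
python3 - <<'E'
from h import *
np.set_printoptions(precision=1,suppress=True)
s=optics.snapshot("side"); q=sense(); c=q["tool_pos"]; A=np.radians(q["tcp_rot"][2]); l=np.array([np.cos(A),np.sin(A)]); n=np.array([l[1],-l[0]])
C=c[:2]+[-.7,.3]; print(c)
print(((w2p(s,[np.r_[C+l*a*18+n*b*10,c[2]+2.7+z] for z in (0,40) for a,b in ((1,1),(1,-1),(-1,-1),(-1,1))])-[240,160])*10).tolist())
E
```

```text
t 28.425 p [576.2  171.21  50.03] yaw 77.7 F [-0.17 -0.18 -1.12] MK [-0.05  0.12  0.01] gap 19.6 Ma 0.053 tilt [177.16   2.46]
28.475 [578.07 171.55  52.53] [176.96   2.37  77.72] [ 0.04  0.08 -1.67] [-0.01  0.01 -0.01] 19.442925528107313 [13.82 14.54 95.55 -3.73 68.26 27.37]
[579.5 171.9  54.3]
[[369.63344634526777, 358.03211202725237], [314.78994374317267, 361.5195468427285], [325.34795245887096, 418.97314190255685], [381.2236022724835, 415.3573598600059], [369.978108698769, 265.94499383648866], [314.27113829107896, 269.3859832233659], [324.98948721022487, 325.9627389808574], [381.7656684011911, 322.39328513339245]]
```

View pics/s15.png

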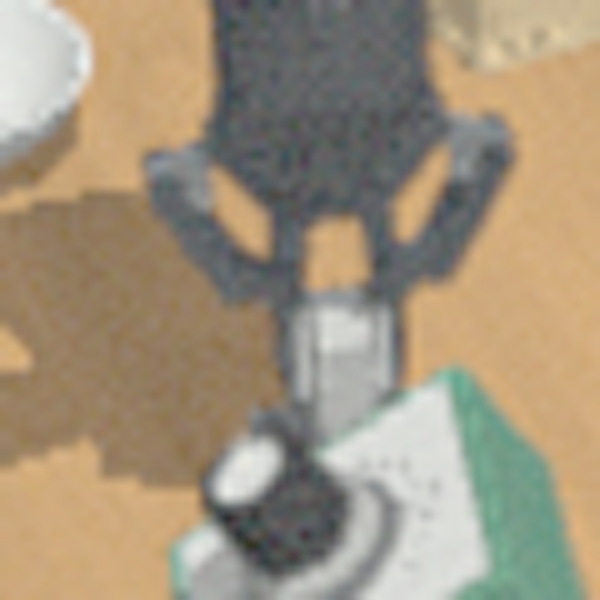

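```bash
cat > ov.py <<'E'
from h import *
import sys
s=optics.snapshot("side"); q=sense(); c=q["tool_pos"]; A=np.radians(q["tcp_rot"][2]); l=np.array([np.cos(A),np.sin(A)]); n=np.array([l[1],-l[0]])
C=c[:2]+[-.7,.3]; print(c,q["time"],q["ft_force"])
im=s["color"][175:225,250:310]; im=cv2.resize(im,None,fx=12,fy=12,interpolation=cv2.INTER_CUBIC); im=(255*(im/255.)**.6).astype("uint8"); raw=im.copy()
P=((w2p(s,[np.r_[C+l*a*18+n*b*10,c[2]+2.7+z] for z in (0,40) for a,b in ((1,1),(1,-1),(-1,-1),(-1,1))])-[250,175]+.5)*12).astype(int)
for i,j in ((0,1),(1,2),(2,3),(3,0),(4,5),(5,6),(6,7),(7,4),(2,6),(3,7)): cv2.line(im,tuple(map(int,P[i])),tuple(map(int,P[j])),(0,0,255),1)
cv2.imwrite(f"pics/{sys.argv[1]}.png",im); cv2.imwrite(f"pics/{sys.argv[1]}r.png",raw)
E
python3 ov.py v1
```

```text
[580.43074796 172.05304117  55.41185367] 28.575 [-0.08043441 -0.85641074 -1.49903982]
```

View pics/v1.png

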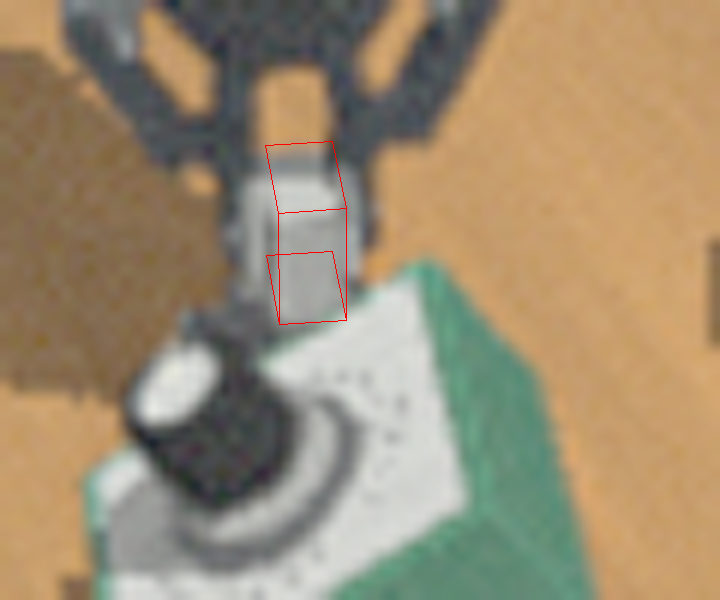

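View pics/v1r.png

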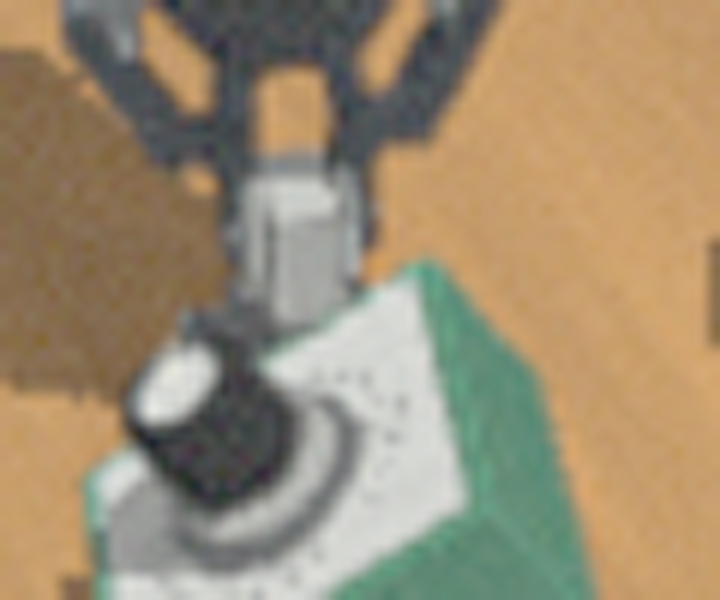

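Run:
```python
from h import *
import pickle
np.set_printoptions(precision=1,suppress=True)
o=pickle.load(open("o.pkl","rb")); s=o["side"]; t=o["top"]
# bolts in top c4 (scale12 origin 195,190): (200,72),(178,190)
px=np.array([(200,72),(178,190)])/12+[195,190]-.46
for z in (38,41,44):
    W=ray(t,px,z); print(z,W, w2p(s,W), "dy from B", (W-[578.4,171.6,20])@[.213,.977,0])
im=cv2.resize(s["color"][188:208,255:290],None,fx=20,fy=20,interpolation=cv2.INTER_CUBIC); cv2.imwrite("pics/b1.png",im)
```

```text
38 [[599.3 198.9  38. ]
 [573.7 203.9  38. ]] [[277.7 198.1]
 [270.7 198.6]] dy from B [31.1 30.5]
41 [[598.9 198.5  41. ]
 [573.4 203.4  41. ]] [[277.7 197.5]
 [270.7 198. ]] dy from B [30.6 30. ]
44 [[598.5 198.1  44. ]
 [573.1 203.   44. ]] [[277.6 196.9]
 [270.6 197.4]] dy from B [30.1 29.5]
```

View pics/b1.png

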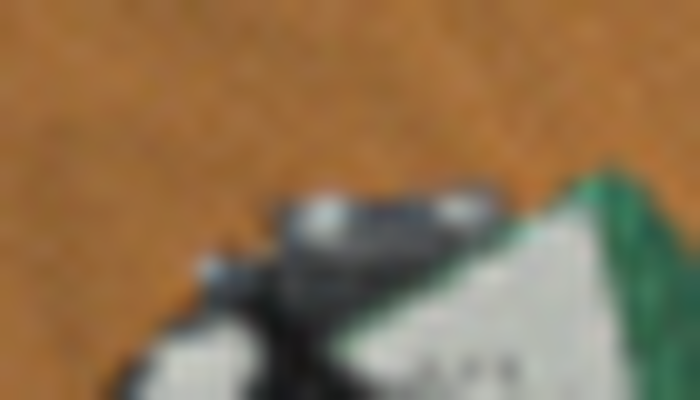

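Request:
apply_moves(series=[[0.1, [-0.0008, 0, -0.01], 0], [0.1, [-0.0008, 0, -0.02], 0], [0.1, [-0.0008, 0, -0.028], 0], [0.1, [-0.0008, 0, -0.028], 0]])

```text
time: 29.08
tool_pos: [578.6, 171.8, 26.0]
tcp_rot: [176.8, 2.3, 77.7]
ft_force: [-1.2, -0.9, -2.1]
finger_gap: 19.7
```

```bash
python3 st.py; python3 ov.py v2
```

```text
t 29.075 p [578.55 171.8   26.  ] yaw 77.7 F [-1.17 -0.86 -2.15] MK [-0.16  0.07  0.08] gap 19.7 Ma 0.159 tilt [176.8    2.29]
[579.04818219 171.93375701  26.65833408] 29.125 [ 0.01119476  0.09052696 -1.46680538]
```

View pics/v2r.png

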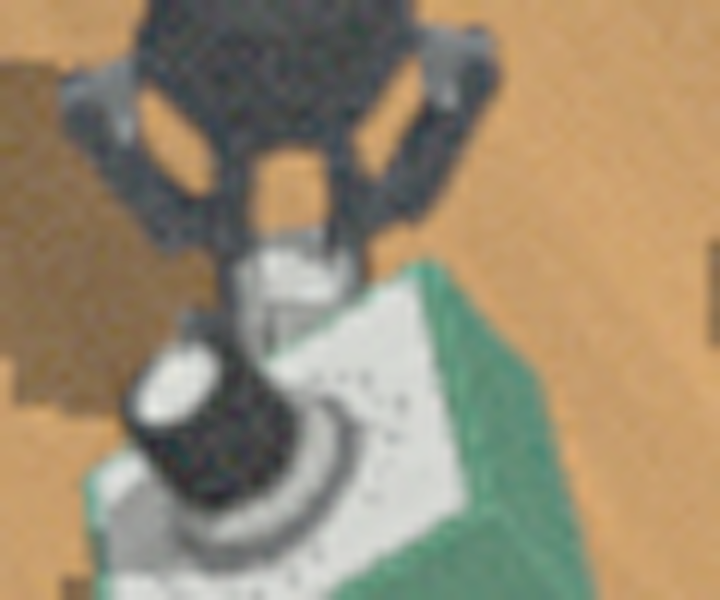

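Request:
apply_moves(series=[[0.1, [0, 0, -0.004], 0], [0.1, [0, 0, -0.0075], 0], [0.1, [0, 0, -0.0075], 0]])

```text
time: 29.5
tool_pos: [578.7, 171.8, 18.7]
tcp_rot: [176.8, 2.3, 77.7]
ft_force: [0.4, -0.1, -2.3]
finger_gap: 19.1
```

```bash
python3 st.py
```

```text
t 29.5 p [578.71 171.84  18.72] yaw 77.7 F [ 0.36 -0.13 -2.28] MK [-0.23  0.27 -0.06] gap 19.1 Ma 0.108 tilt [176.79   2.29]
```

Request:
apply_moves(series=[[0.1, [0, 0, -0.001], 0], [0.1, [0, 0, -0.0015], 0]])

```text
time: 29.75
tool_pos: [578.8, 171.9, 17.3]
tcp_rot: [176.8, 2.3, 77.7]
ft_force: [-0.7, 0.4, -0.7]
finger_gap: 19.8
```

```bash
python3 st.py
```

```text
t 29.75 p [578.76 171.87  17.26] yaw 77.7 F [-0.69  0.39 -0.74] MK [-0.09  0.1   0.09] gap 19.8 Ma 0.137 tilt [176.79   2.28]
```

Request:
apply_moves(series=[[0.1, [0, 0, -0.0008], 0], [0.1, [0, 0, -0.0008], 0]])

```text
time: 30.0
tool_pos: [578.9, 171.9, 17.2]
tcp_rot: [176.8, 2.3, 77.7]
ft_force: [-4.0, -1.3, 5.0]
finger_gap: 19.6
```

```bash
python3 st.py
```

```text
t 30.0 p [578.87 171.87  17.18] yaw 77.7 F [-3.97 -1.33  4.96] MK [0.54 0.1  0.36] gap 19.6 Ma 0.005 tilt [176.78   2.29]
```

Contact with the bed (Fz +5 N). Release gently, then rise straight.

Request:
apply_moves(series=[[0.3, [0, 0, 0], 0], [0.42, [0, 0, 0], 0], [0.42, [0, 0, 0], 0]])

```text
time: 30.38
tool_pos: [579.0, 171.9, 17.2]
tcp_rot: [176.8, 2.3, 77.7]
ft_force: [-0.2, -0.1, 0.6]
finger_gap: 36.1
```

Request:
apply_moves(series=[[0.45, [0, 0, 0.02], 0], [0.45, [0, 0, 0.06], 0], [0.45, [0, 0, 0.12], 0], [0.45, [-0.04, 0, 0.14], 0], [0.45, [-0.1, 0, 0.14], 0]])

```text
time: 31.0
tool_pos: [481.0, 172.5, 162.2]
tcp_rot: [176.4, 2.1, 77.6]
ft_force: [-0.3, 0.3, 0.9]
finger_gap: 38.4
```

Request:
apply_moves(series=[[0.45, [-0.06, -0.02, 0], 0], [0.45, [-0.12, -0.05, 0], 0], [0.45, [-0.16, -0.1, 0], 0], [0.45, [-0.16, -0.14, 0], 0]])

```text
time: 31.5
tool_pos: [319.9, 32.1, 163.5]
tcp_rot: [176.1, 2.0, 77.8]
ft_force: [2.2, -0.1, 0.5]
finger_gap: 38.6
```

```bash
python3 topv.py t9; python3 st.py; python3 jaw.py t9 | tail -3; python3 look.py s16 230 165 60 10
```

```text
t 31.55 p [320.38  27.22 163.78] yaw 77.5 F [-0.22 -2.84  0.05] MK [ 0.59 -0.01  0.54] gap 38.4 Ma 0.111 tilt [176.1   2.2]
t9 (np.float64(-14.724550842828824), np.float64(21.5), np.float64(151.91460395778034), np.float64(86.72599913961812))
[103. 115. 128. 137. 145. 150. 122.  88.  92.  92.  91.  90.  90.  90.  90.  89.  97. 109. 130. 153. 155. 153. 152. 153. 151. 147. 148. 149. 150.
 152. 151. 149. 149. 148. 147. 134. 109.  81.  92. 115. 124. 123. 118. 100.  93.]
31.6 [321.2   29.25 163.9 ] [176.09   2.08  77.34] [-0.16 -0.35  0.36] [0.05 0.04 0.01] 38.61074945844512 [ -0.58 -43.98 132.27  -2.85  88.32  12.01]
```

View pics/t9.png

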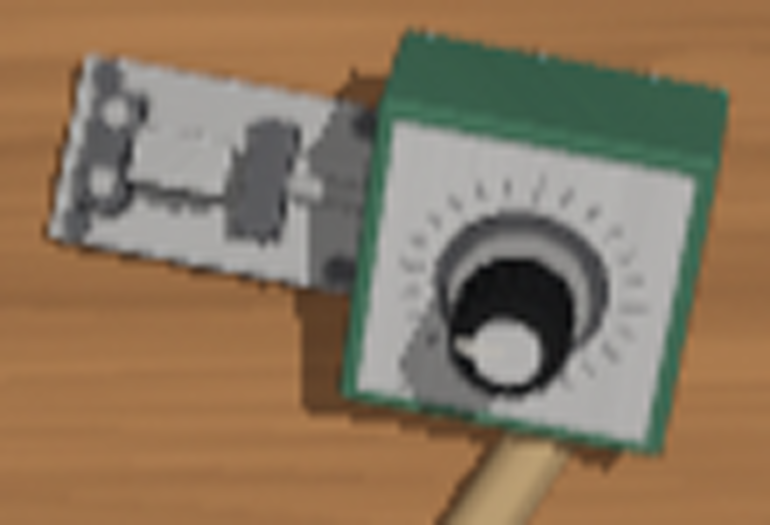

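View pics/s16.png

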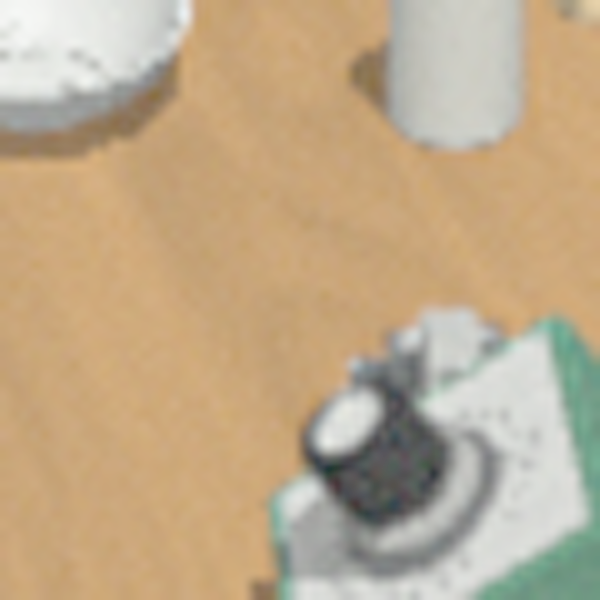

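Run:
```python
from h import *
import pickle
from scipy.ndimage import map_coordinates
np.set_printoptions(precision=0,suppress=True,linewidth=160)
s=pickle.load(open("t9.pkl","rb")); g=s["color"].astype(float).mean(2)
yd=np.array([.213,.977,0]); xd=np.array([.977,-.213,0]); B=np.array([578.4,171.6,20.])
t=np.arange(-26,27,1.)
for z in (60,38):
  for xs in ([-6,-3,0,3,6],):
    P=np.array([[B+yd*y+xd*x+[0,0,z-20] for y in t] for x in xs]); p=w2p(s,P.reshape(-1,3)); print(z,map_coordinates(g,[p[:,1],p[:,0]],order=1).reshape(len(xs),-1).mean(0))
tx=np.arange(-22,23,1.); P=np.array([[B+yd*y+xd*x+[0,0,40] for x in tx] for y in (-10,-5,0,5,10)]); p=w2p(s,P.reshape(-1,3)); print(map_coordinates(g,[p[:,1],p[:,0]],order=1).reshape(5,-1).mean(0))
cv2.imwrite("pics/t10.png",cv2.resize(s["color"][185:222,198:250],None,fx=14,fy=14,interpolation=cv2.INTER_CUBIC))
full=optics.snapshot("top")["color"]; cv2.imwrite("pics/full.png",full); q=sense(); print(q["time"],q["ft_force"])
```

```text
60 [ 90.  90.  89.  86.  86.  89.  95.  98. 106. 125. 149. 166. 170. 170. 170. 169. 169. 169. 169. 169. 169. 169. 168. 168. 167. 167. 167. 167. 167. 166. 166.
 167. 167. 167. 166. 166. 166. 166. 166. 166. 167. 166. 165. 160. 139. 109.  81.  70.  73.  82.  89.  93.  96.]
38 [ 91.  91.  90.  90.  89.  87.  85.  85.  87.  90.  96. 107. 129. 153. 166. 170. 169. 170. 169. 169. 169. 168. 167. 167. 167. 166. 165. 165. 166. 166. 167.
 166. 166. 167. 167. 167. 166. 165. 164. 164. 164. 164. 164. 165. 165. 165. 163. 150. 124.  92.  71.  68.  78.]
[168. 164. 157. 147. 134. 120. 108.  98.  89.  85.  94. 115. 138. 154. 163. 168. 169. 168. 168. 168. 167. 167. 167. 167. 167. 167. 167. 167. 167. 166. 164.
 163. 163. 163. 163. 164. 165. 165. 166. 166. 166. 166. 166. 166. 166.]
31.65 [-0. -1.  0.]
```

View pics/t10.png

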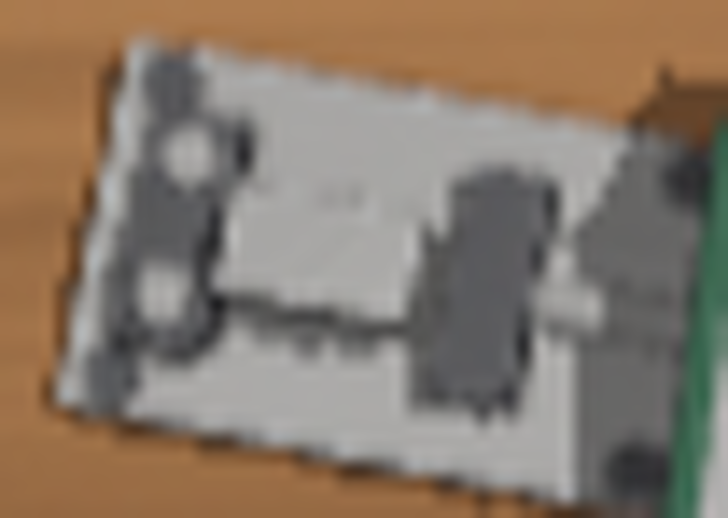

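View pics/full.png

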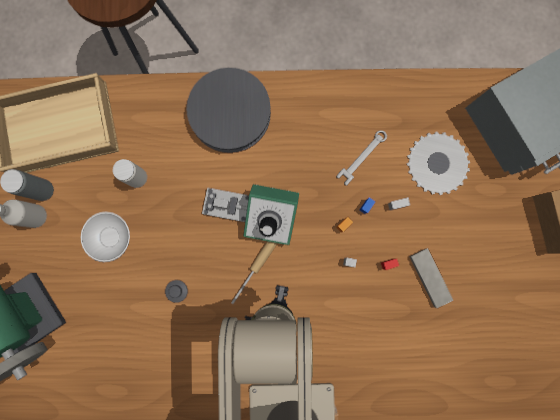

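```bash
python3 -c "
from bench import hand_in,sense
q=sense(); print(q['time'],q['ft_force'],q['qd']); print(hand_in())"
```

```text
31.65 [-0.08367305 -0.57439657  0.30198579] [ 3.75885596  3.05609151 -1.28758984  0.78355271 -0.715867    2.30935467]
the job is handed in; nothing more can be done
None
```

I turned the knob back to its stop, fed it forward five clicks, stood the 36 mm spacer on the bed between the jaws, and handed the job in at about 31.7 s.

**Knob, back to the stop:** Three anticlockwise strokes moved the jaw 7.9 mm in the top camera, which is four 2 mm clicks. Four is the most it could start from the stop. The last 40° stroke moved it only one click.

**Knob, five clicks forward:** In the pictures after release the jaw stood 3.8, 7.95 and 9.8 mm from the stop, so two, four and five clicks (10 mm expected). The jaw's back edge had not moved after the spacer was placed.

**Spacer:** I chose the grey block at pixel (374, 239), which measured 36.3 × 21 mm. The other two grey blocks measured 27 and 47 mm, and I left the coloured ones alone. It was put down with contact felt on the bed, then released. The last top view shows it between the jaws, about 0.75 mm along and 1 mm across from my estimate of the bed's middle. The other spacers and bystanders look unmoved, and the arm was clear of everything.

**What failed or disagreed:**
- **Click feel:** the wrist moment was too masked by friction on the leaning knob to count clicks by feel. I counted by the jaw and the pointer in the pictures instead.
- **Stop feel:** the 0.6 N m at the stop was never clearly read (about 0.34 N m at most). Reaching the stop rests on the camera measurements.
- **Fingertip height:** the fingertips stood well over 10 mm higher, relative to the reported TCP, than the stated 11 mm ahead of it. I went by the pictures and by contact.
- **Tool tilt:** the tool picked up about 4° of lean from the loaded knob strokes and kept it. This showed no visible effect on how the spacer stands.

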